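Return the wrongly packed honing plate

TASK

The round colour tags on the ledge of the plywood case show which two honing plates belong in it, but a third one, of a colour not shown there, has been packed too. Open the case's lid until it stands upright, take out that wrong plate and slide it, lying level, fully home into the rack slot of its own colour, so that it rests there released. Leave the two right plates lying in their recesses, and do not push aside the glass, the chisels, the wax tin and the offcut.

Things in the scene. Friction and masses are not known exactly. Their poses are not given: they have to be found in the camera images.
- case: Fixed plywood case for three honing plates, 156 (x) x 276 (y) x 40 mm tall, walls 6 mm, floor 5 mm; origin under its centre, hinge on its +x side, front on -x. Three recesses lie side by side at y = -78, 0 and +78 mm from the origin, each holding one plate flat on the floor with its length along the case's x.
- case_in (a point): Centre of the case's inner floor (middle recess). The gaps on either side of each plate are 30 mm wide. At both ends of the recesses they are filled by black blocks (19 mm high over the bench, 45 mm long), so fingers find room beside a plate only in the middle 54 mm of its length, down to the floor; opened to about 60 mm they go in without touching the next plate.
- case_ledge (a point): Middle of the top of the ledge on the case's -y side, 12 mm over the bench, 110 x 36 mm; it carries two round colour tags, 26 mm to either side of this point along the case's x.
- case_lid (a joint): Lid of the case: 0 = shut, grows as it opens, 1.57 = upright, stop at 1.85 rad. Its stiff hinge lets it stay at any angle (0.18 kg, about 0.4 N m to raise). It may start slightly ajar.
- lid_handle (a point): Middle of the lid's steel bar handle: a round bar 8 mm thick, 90 mm long, parallel to the hinge, 40 mm in front of the lid's front edge in the plane of the lid (36 mm clear gap behind the bar). About 45 mm over the bench when shut. Follows the lid.
- lid_hinge (a point): Point on the lid's hinge axis, midway along it, 40 mm over the bench; the axis is parallel to the case's y. The lid is a panel 156 x 276 x 8 mm; the handle bar circles this axis at a radius of 196 mm.
- rack: Fixed aluminium rack with three level slots one above another, each marked by coloured strips at its mouth and sides: red lowest, yellow in the middle, blue at the top. 70 mm wide, 90 mm deep, 86 mm high; origin under its centre; slots open towards its -x, plates slide in along +x. On its -y side a 12 mm high ledge (39 mm wide) carries one spare colour tag.
- rack_tag_spot (a point): Centre of the tag place on the rack's ledge, 55 mm to the -y side of the rack's origin.
- slot_red (a point): Mouth of the red slot (lowest), middle of the front edge of its floor, 20 mm over the bench. Its x axis points into the slot. The slot is 54 mm wide, 17 mm high (clear) and 80 mm deep to the back stop; a plate that is fully home sticks out 60 mm in front, its centre 10 mm inside the mouth.
- slot_yellow (a point): Mouth of the yellow slot (middle), middle of the front edge of its floor, 42 mm over the bench. Its x axis points into the slot. The slot is 54 mm wide, 17 mm high (clear) and 80 mm deep to the back stop; a plate that is fully home sticks out 60 mm in front, its centre 10 mm inside the mouth.
- slot_blue (a point): Mouth of the blue slot (top), middle of the front edge of its floor, 64 mm over the bench. Its x axis points into the slot. The slot is 54 mm wide, 17 mm high (clear) and 80 mm deep to the back stop; a plate that is fully home sticks out 60 mm in front, its centre 10 mm inside the mouth.
- plate_red: Loose red honing plate with a grey steel face, 140 (x) x 46 (y) x 8 mm, about 90 g; origin under its centre, x along its length.
- plate_yellow: Loose yellow honing plate with a grey steel face, 140 (x) x 46 (y) x 8 mm, about 90 g; origin under its centre, x along its length.
- plate_blue: Loose blue honing plate with a grey steel face, 140 (x) x 46 (y) x 8 mm, about 90 g; origin under its centre, x along its length.
- tag_red: Fixed round red colour tag, 22 mm across, 4 mm thick, origin under its centre; it is either in the case's ledge (a red plate belongs in the case) or in the rack's ledge (the red plate is the wrong one).
- tag_yellow: Fixed round yellow colour tag, 22 mm across, 4 mm thick, origin under its centre; it is either in the case's ledge (a yellow plate belongs in the case) or in the rack's ledge (the yellow plate is the wrong one).
- tag_blue: Fixed round blue colour tag, 22 mm across, 4 mm thick, origin under its centre; it is either in the case's ledge (a blue plate belongs in the case) or in the rack's ledge (the blue plate is the wrong one).
- glass: Loose tea glass, 85 mm across, 90 mm tall, standing; origin under its centre. Bystander.
- chisel_a: Loose small chisel with dark handle, lying, 126 x 68 x 19 mm box in its own axes; origin at its middle, on the bench. Bystander.
- chisel_b: Loose chisel with black handle, lying, 70 x 186 x 26 mm box in its own axes; origin at its middle, on the bench. Bystander.
- tin: Loose open tin of wax, 61 mm across, 18 mm high; origin under its centre. Bystander.
- offcut: Loose pine offcut, 58 x 50 x 12 mm; origin under its centre. Bystander.
Not all that is in view belongs to the job. What is shaped like the rack but turquoise is not meant.

How it is judged:
By the outcome, as a careful person would: the job done as asked, in the order asked, and still so for the second after the job is handed in, with the robot touching nothing.
It also fails if it takes over 67 s, if anything falls off the work surface, if the arm or the gripper's body presses on something with over 40 N, if the wrist force passes 120 N, or if a joint passes its speed limit or range.

ROBOT

A 6-joint arm with a two-finger parallel gripper is mounted at the origin on a cart in front of the work surface, level with it; the furniture and walls round the work are solid. World frame = base frame: x ahead of the robot, y to its left, z up, the work surface at z = 0. Lengths are in m, angles in rad, forces in N, time in s.
With the tool pointing down it reaches from about 0.425 to 0.95 m from the base axis. Payload 3.5 kg.
Tool frame: the origin (TCP) lies on the centre line of the jaws, within the pads' length; the fingertips stand 11 mm ahead of it and the grasp point (between the pads) lies 8 mm behind it; y points along the fingers, x is the direction in which the jaws open and shut, and the axes are right-handed (so a half turn about y gives the same grasp; the last joint's range is limited). The gripper opens to 85 mm and grips with 20 to 120 N. Pads are 22 mm wide; open, the fingers measure 114 mm over their backs; the gripper's body (76 mm by 85 mm) begins 54 mm behind the grasp point. The pads swing forward as they close: fully open they stand 13 mm farther back than shut.
Start: joints at [-0.15, 0.286, 1.577, -0, 1.279, -0.15], TCP at [0.675, 0, 0.207] pointing down, gripper open.
Joint ranges: [-2.77, 2.77], [-0.9, 2.22], [0.21, 2.48], [-1.53, 4.67], [0.24, 2.81], [-2.84, 2.84]. Speed limits (rad/s): [2.79, 2.79, 3.14, 3.14, 3.14, 3.14].

INTERFACE

Orientations are given as a unit quaternion [x, y, z, w].
In Python, from plant import get_state, read_camera, sign_off gives the robot as it stands.
- The arm moves only by the shell command python3 -m inch 'ROWS' [FORCE]. ROWS is JSON, a list of rows, each an object of numbers: "ax", "ay", "az": the turn, a rotation vector about the tool's x, y, z in rad; "x", "y", "z": the shift along the tool's x, y, z in mm; "hand": the closure, from -1 (fully open) to 1 (shut). In form: [{"ax": .., "ay": .., "az": .., "x": .., "y": .., "z": .., "hand": ..}, ...]. A call has 1 to 5 rows; each row shifts and turns the commanded pose from where the row before left it, along the tool's axes as they then stand; what a row does not reach is not made up. A row lasts 1/12 s, in which the tool goes at most 41.7 mm and 7.16 degrees, less where a joint would pass 70% of its speed; a pose out of reach is approached as far as the arm can. A call with a gripper value outside its range is refused whole. The fingers move at their own pace and stop on an object; FORCE is the grip in N (left out, the last holds). Time passes only in rows, so rows that do not move let the fingers close. It gives the time, the measured TCP pose, the force and the opening at its end, in the units of the state.
- get_state(): the state, without advancing time (a new reading comes with each control period).
- read_camera(name): name is "scene" or "side" or "wrist"; returns a dict with "img" (384x512x3 uint8, red, green, blue), "fov_y" (degrees; the focal length in pixels is half the picture's height over the tangent of half this angle, whatever the lens; pixels are square), "cx", "cy" (the principal point, pixels), "T" (4x4, takes a point from camera to world coordinates); the wrist camera has in their place "T_tool_cam" (4x4, takes a point from camera to tool coordinates, whose origin is the TCP and whose axes are the tool frame's). Camera axes: x right, y down, z forward; pixel columns grow to the right and rows downward; lengths in m; the calibration is good to about 2 mm. A picture is of the moment at which its call begins: read the wrist's pose just before it. There is no depth.
- sign_off(): hands the job in, once; it reports no verdict.
The state is a dict: "time": time; "qpos": joint angles; "dq": joint speeds; "joint_efforts": joint torques, N m; "eef_pos": TCP position; "tcp_rot": TCP orientation; "contact_force": force on the tool from outside, world axes, zero at the start; "wrist_torque": the same for the moment, N m; "opening": opening from 0.0 (shut) to 1.0 (fully open).
Only numpy, scipy, OpenCV 4.12 (cv2) and the standard library are available. Lean on these libraries where they do the work, as an engineer would, in place of code of your own. Each camera call takes 0.05 s, during which the arm holds its last target. There are 200 camera calls.

## Working session

There is one attempt and no reset: what is moved stays moved. The work goes in short steps, Python scripts to look and compute and a shell command to move; the robot and the scene stay as the last step left them, time stands still between calls to the robot, and variables do not carry over. Pictures are saved under pics/ and viewed, about 8 in all and at most 12, crops included, and the job is handed in when it is done.

```bash
mkdir -p pics; ls; python3 - <<'E'
from plant import *
import cv2,numpy as np
s=get_state();print(s)
for n in ["scene","side"]:
    c=read_camera(n);print(n,c["fov_y"],c["cx"],c["cy"],np.round(c["T"],3).tolist())
    cv2.imwrite(f"pics/{n}0.png",c["img"][:,:,::-1])
c=read_camera("wrist");print(c["fov_y"],c["cx"],c["cy"],np.round(c["T_tool_cam"],4).tolist());cv2.imwrite("pics/wrist0.png",c["img"][:,:,::-1])
E
```

```text
pics
{'time': 0.0, 'qpos': array([-1.50048664e-01,  2.87175975e-01,  1.57817328e+00, -4.79697707e-07,
        1.27861448e+00, -1.49979507e-01]), 'dq': array([-1.65886907e-03, -3.41449227e-05,  4.82414818e-04,  8.29907649e-04,
       -1.08235122e-03, -1.31786650e-03]), 'joint_efforts': array([-1.79628755e-04, -4.05981302e+01, -2.92628127e+01, -1.54224781e-04,
        5.81841552e-03,  3.74769741e-06]), 'eef_pos': array([6.74284258e-01, 1.04827070e-04, 2.05742398e-01]), 'tcp_rot': array([-0.70698116,  0.00085331,  0.00080451,  0.70723141]), 'contact_force': array([-0.75278756,  0.95017881, -0.52218145]), 'wrist_torque': array([-0.0275771 , -0.01195704, -0.03290092]), 'opening': 1.0001614565488453}
scene 57.71469314336842 254.4872819006637 188.22130057607612 [[0.577, -0.446, 0.684, -0.063], [-0.816, -0.289, 0.501, -0.506], [-0.025, -0.847, -0.53, 0.568], [0.0, 0.0, 0.0, 1.0]]
side 57.39645962409944 257.20321261558746 195.0419421433938 [[-0.989, -0.065, 0.131, 0.403], [-0.145, 0.556, -0.819, 1.007], [-0.02, -0.829, -0.559, 0.772], [0.0, 0.0, 0.0, 1.0]]
58.80440953642469 254.36819208705344 191.1366781415342 [[1.0, 0.0001, 0.0006, -0.0004], [-0.0006, -0.2669, 0.9637, -0.1658], [0.0003, -0.9637, -0.2669, 0.067], [0.0, 0.0, 0.0, 1.0]]
```

View pics/scene0.png

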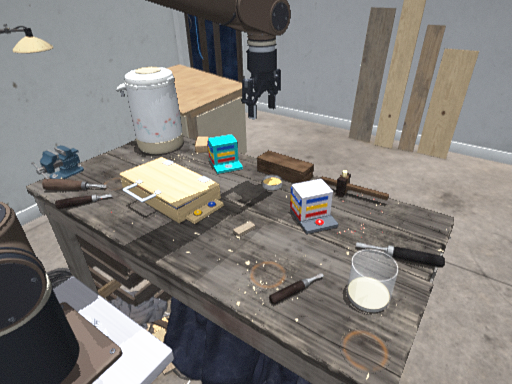

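View pics/side0.png

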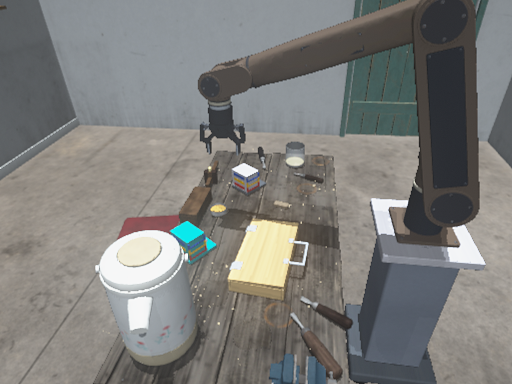

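Tags on the case ledge are yellow (198,212) and blue (211,205). The tag on the rack ledge is red (320,222), so red is the wrong plate. The handle is at about (140,192) in the scene view. I'll zoom in for corners.

```bash
cat > h.py <<'E'
import numpy as np,cv2
from plant import *
from scipy.spatial.transform import Rotation as R
def ray(c,u,v,T=None):
    T=c["T"] if T is None else T
    f=c["img"].shape[0]/2/np.tan(np.radians(c["fov_y"])/2)
    d=T[:3,:3]@np.array([(u-c["cx"])/f,(v-c["cy"])/f,1]);return T[:3,3],d/np.linalg.norm(d)
def onz(c,u,v,z,T=None):
    o,d=ray(c,u,v,T);return o+d*(z-o[2])/d[2]
def tri(r1,r2):
    (a,d),(b,e)=r1,r2
    s=np.linalg.lstsq(np.c_[d,-e],b-a,rcond=None)[0]
    p,q=a+s[0]*d,b+s[1]*e
    return (p+q)/2,np.linalg.norm(p-q)
def tool():
    s=get_state();T=np.eye(4);T[:3,:3]=R.from_quat(s["tcp_rot"]).as_matrix();T[:3,3]=s["eef_pos"];return T
def wrist(name=None):
    T=tool();c=read_camera("wrist");c["T"]=T@c["T_tool_cam"]
    if name:
        cv2.imwrite(f"pics/{name}.png",c["img"][:,:,::-1]);np.savez(f"pics/{name}.npz",**{k:c[k] for k in("img","fov_y","cx","cy","T")})
    return c
E
python3 - <<'E'
import cv2,numpy as np
a=cv2.imread("pics/scene0.png");b=cv2.imread("pics/side0.png")
A=cv2.resize(a[150:240,110:230],None,fx=3.3,fy=3.3,interpolation=cv2.INTER_CUBIC)
B=cv2.resize(a[170:240,275:375],None,fx=3.9,fy=3.9,interpolation=cv2.INTER_CUBIC)
C=cv2.resize(b[215:305,220:330],None,fx=3.6,fy=3.6,interpolation=cv2.INTER_CUBIC)
D=cv2.resize(b[155:205,215:285],None,fx=5.6,fy=5.6,interpolation=cv2.INTER_CUBIC)
o=np.zeros((600,800,3),np.uint8)
o[:297,:396]=A;o[:273,400:790]=B;o[300:,:396]=C[:300];o[300:580,400:792]=D
cv2.imwrite("pics/crop.png",o)
E
```

```text
(no output)
```

View pics/crop.png

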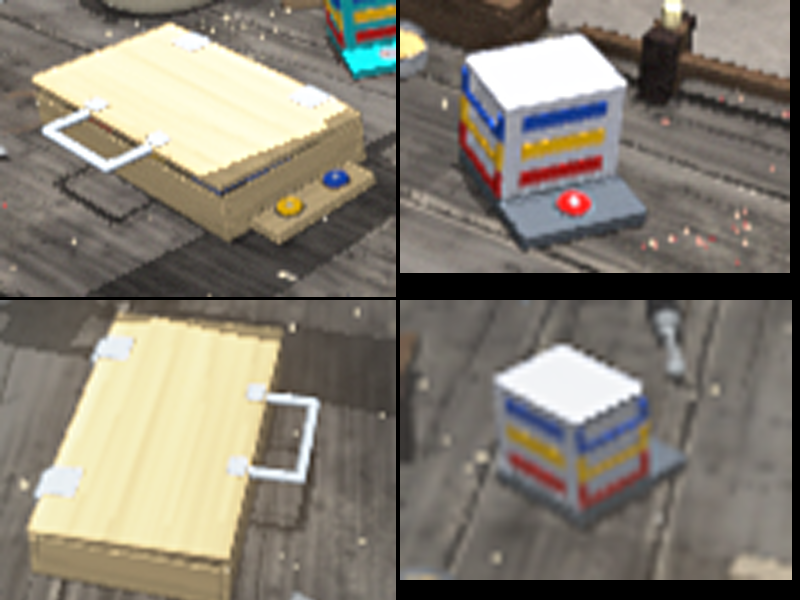

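View pics/wrist0.png

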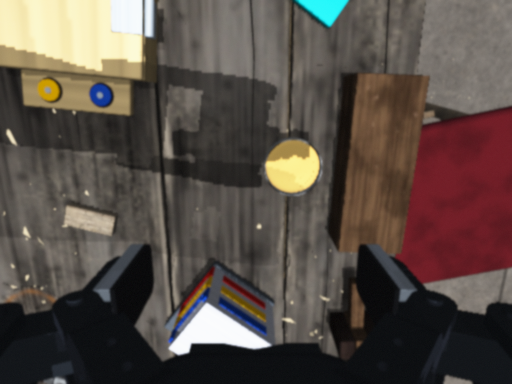

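```bash
python3 - <<'E'
from h import *
S=read_camera("scene");D=read_camera("side")
A=lambda x,y:(110+x/3.3-.35,150+y/3.3-.35)
B=lambda x,y:(275+(x-400)/3.9-.35,170+y/3.9-.35)
C=lambda x,y:(220+x/3.6-.35,215+(y-300)/3.6-.35)
E=lambda x,y:(215+(x-400)/5.6-.4,155+(y-300)/5.6-.4)
for n,p,q in [("bar-y",A(107,168),C(317,400)),("bar+y",A(47,130),C(302,480)),
 ("lid back-y",A(359,110),C(282,335)),("lid front+y",A(33,80),C(230,557)),("lid back+y",A(168,25),C(33,530)),
 ("rack f+y",B(462,58),E(575,420)),("rack f-y",B(500,110),E(642,385)),("rack b-y",B(625,85),E(565,345)),("rack b+y",B(575,33),E(495,380))]:
    print(n,[np.round(v,4) for v in tri(ray(S,*p),ray(D,*q))])
print("lid front-y",onz(S,*A(220,188),.05))
print("tags y,b,r",onz(S,*A(289,206),.016),onz(S,*A(336,178),.016),onz(S,*B(574,203),.016))
W=wrist("w0")
print("wrist tags",onz(W,49,90,.016),onz(W,101,95,.016),"tin",onz(W,292,166,.018))
E
```

```text
bar-y [array([0.383 , 0.1937, 0.0556]), np.float64(0.0019)]
bar+y [array([0.3931, 0.2863, 0.054 ]), np.float64(0.0042)]
lid back-y [array([0.4651, 0.0583, 0.0652]), np.float64(0.1269)]
lid front+y [array([0.4421, 0.3712, 0.0537]), np.float64(0.0033)]
lid back+y [array([0.5929, 0.3588, 0.0485]), np.float64(0.0038)]
rack f+y [array([ 0.6258, -0.12  ,  0.0861]), np.float64(0.0006)]
rack f-y [array([ 0.5866, -0.1716,  0.0854]), np.float64(0.0027)]
rack b-y [array([ 0.6524, -0.226 ,  0.0858]), np.float64(0.002)]
rack b+y [array([ 0.6928, -0.1697,  0.0866]), np.float64(0.0033)]
lid front-y [0.41994663 0.10256418 0.05      ]
tags y,b,r [0.46476844 0.07550706 0.016     ] [0.51678264 0.06992801 0.016     ] [ 0.60710234 -0.21809783  0.016     ]
wrist tags [0.46828187 0.07354992 0.016     ] [0.51987182 0.06874021 0.016     ] tin [ 0.71408004 -0.00345525  0.018     ]
```

Case: yaw about -0.10, origin about (0.508, 0.227). The bar is at about (0.388, 0.240, 0.055), so the lid is slightly ajar. Rack: yaw about -0.66, centre about (0.639, -0.172). I'll move over the bar.

```bash
python3 -m inch '[{"ay":0.1,"hand":-1},{"x":-31,"z":21},{"x":-31,"z":21},{"x":-31,"z":21},{"x":-31,"z":21}]' >/dev/null; python3 -m inch '[{"x":-31,"z":21},{"x":-31,"z":21},{"x":-31,"z":21},{"x":-31,"z":21},{"x":-31,"z":21}]'>/dev/null; python3 -m inch '[{"x":-29,"z":21},{"y":20},{"y":20},{"x":0},{"x":0}]'
python3 -c "
from h import *
wrist('w1')"
```

```text
validation failed for argument at $[0]...
validation failed for argument at $[0]...
validation failed for argument at $[0]...
```

View pics/w1.png

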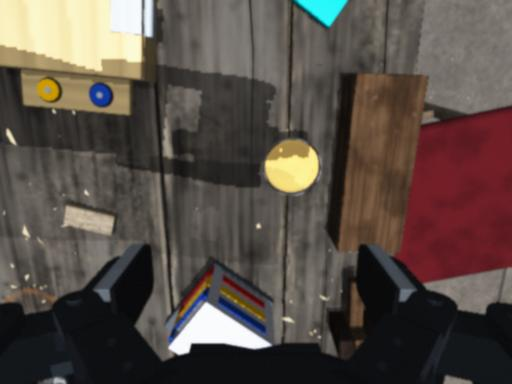

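The rows were refused, and the view is unchanged from the start. They probably need all seven keys, so I'll give them in full.

```bash
python3 -m inch '[{"ax":0,"ay":0.1,"az":0,"x":0,"y":0,"z":0,"hand":-1},{"ax":0,"ay":0,"az":0,"x":-31,"y":0,"z":21,"hand":-1},{"ax":0,"ay":0,"az":0,"x":-31,"y":0,"z":21,"hand":-1},{"ax":0,"ay":0,"az":0,"x":-31,"y":0,"z":21,"hand":-1},{"ax":0,"ay":0,"az":0,"x":-31,"y":0,"z":21,"hand":-1}]' && python3 -m inch '[{"ax":0,"ay":0,"az":0,"x":-31,"y":0,"z":21,"hand":-1},{"ax":0,"ay":0,"az":0,"x":-31,"y":0,"z":21,"hand":-1},{"ax":0,"ay":0,"az":0,"x":-31,"y":0,"z":21,"hand":-1},{"ax":0,"ay":0,"az":0,"x":-31,"y":0,"z":21,"hand":-1},{"ax":0,"ay":0,"az":0,"x":-31,"y":0,"z":21,"hand":-1}]' && python3 -m inch '[{"ax":0,"ay":0,"az":0,"x":-29,"y":0,"z":21,"hand":-1},{"ax":0,"ay":0,"az":0,"x":0,"y":20,"z":0,"hand":-1},{"ax":0,"ay":0,"az":0,"x":0,"y":20,"z":0,"hand":-1},{"ax":0,"ay":0,"az":0,"x":0,"y":0,"z":0,"hand":-1},{"ax":0,"ay":0,"az":0,"x":0,"y":0,"z":0,"hand":-1}]' && python3 -c "
from h import *
wrist('w1')"
```

```text
time: 0.77
eef_pos: [0.5587, 0.0967, 0.2069]
tcp_rot: [-0.706, 0.036, -0.036, 0.706]
contact_force: [0.2, 1.4, -0.0]
opening: 1.002
time: 1.18
eef_pos: [0.4147, 0.2168, 0.2073]
tcp_rot: [-0.706, 0.035, -0.036, 0.706]
contact_force: [-0.0, 0.5, 0.7]
opening: 0.999
time: 1.6
eef_pos: [0.3886, 0.2396, 0.1664]
tcp_rot: [0.707, -0.036, 0.034, -0.706]
contact_force: [-0.2, -0.7, 1.0]
opening: 0.998
```

View pics/w1.png

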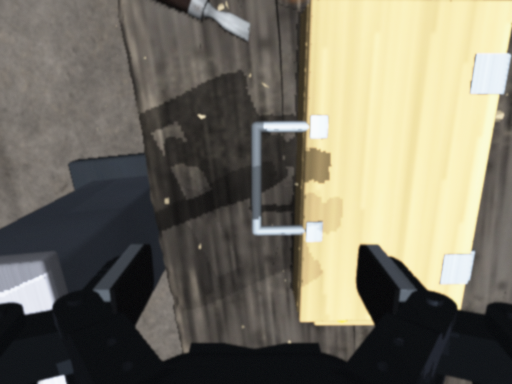

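The bar stands vertical in the picture, from (256,126) to (257,231), so the jaws are aligned with it. The lid edge is at x≈304.

```bash
python3 - <<'E'
from h import *
d=dict(np.load("pics/w1.npz"));T=tool();Ti=np.linalg.inv(T)
for p in [(256,126),(256.5,231),(256,179)]:
    for z in(.045,.055): w=onz(d,*p,z);print(p,z,w.round(4),"tool mm",((Ti@np.r_[w,1])[:3]*1e3).round(1))
S=read_camera("scene")
o,e=ray(S,133.1,194.9)
print("height", tri(ray(d,256,179),(o,e)))
E
```

```text
(256, 126) 0.045 [0.3939 0.2827 0.045 ] tool mm [ -0.2 122.6  43.2]
(256, 126) 0.055 [0.3939 0.2835 0.055 ] tool mm [ -0.2 112.6  44. ]
(256.5, 231) 0.045 [0.3852 0.1895 0.045 ] tool mm [  0.5 122.6 -50.4]
(256.5, 231) 0.055 [0.3855 0.1936 0.055 ] tool mm [  0.4 112.6 -46.3]
(256, 179) 0.045 [0.3895 0.2376 0.045 ] tool mm [-1.000e-01  1.226e+02 -2.100e+00]
(256, 179) 0.055 [0.3897 0.24   0.055 ] tool mm [-1.000e-01  1.126e+02  3.000e-01]
height (array([0.38997554, 0.23960036, 0.05399326]), np.float64(0.0007522854664424476))
```

The bar sits centred under the TCP, at z = 0.054. I'll pre-close to about 28 mm so the finger fits the 36 mm gap, then descend.

```bash
python3 -m inch '[{"ax":0,"ay":0,"az":0,"x":0,"y":20,"z":0,"hand":0.34},{"ax":0,"ay":0,"az":0,"x":0,"y":20,"z":0,"hand":0.34},{"ax":0,"ay":0,"az":0,"x":0,"y":0,"z":0,"hand":0.34},{"ax":0,"ay":0,"az":0,"x":0,"y":0,"z":0,"hand":0.34},{"ax":0,"ay":0,"az":0,"x":0,"y":0,"z":0,"hand":0.34}]' 20 && python3 -m inch '[{"ax":0,"ay":0,"az":0,"x":0,"y":25,"z":0,"hand":0.34},{"ax":0,"ay":0,"az":0,"x":0,"y":25,"z":0,"hand":0.34},{"ax":0,"ay":0,"az":0,"x":0,"y":15,"z":0,"hand":0.34},{"ax":0,"ay":0,"az":0,"x":0,"y":13,"z":0,"hand":0.34},{"ax":0,"ay":0,"az":0,"x":0,"y":0,"z":0,"hand":0.34}]' 20; python3 -c "
from h import *
wrist('w2')"
```

```text
time: 2.12
eef_pos: [0.3907, 0.2399, 0.1288]
tcp_rot: [-0.706, 0.035, -0.036, 0.707]
contact_force: [-0.5, 1.0, 0.2]
opening: 0.335
time: 2.53
eef_pos: [0.3888, 0.2393, 0.0481]
tcp_rot: [0.707, -0.036, 0.035, -0.706]
contact_force: [-0.3, -0.7, -0.7]
opening: 0.327
```

```bash
python3 -m inch '[{"ax":0,"ay":0,"az":0,"x":0,"y":0,"z":0,"hand":1},{"ax":0,"ay":0,"az":0,"x":0,"y":0,"z":0,"hand":1},{"ax":0,"ay":0,"az":0,"x":0,"y":0,"z":0,"hand":1},{"ax":0,"ay":0,"az":0,"x":0,"y":0,"z":0,"hand":1},{"ax":0,"ay":0,"az":0,"x":0,"y":0,"z":0,"hand":1}]' 30; python3 - <<'E'
import numpy as np
# arc steps: bar pos rel hinge (-196cos, 196 sin); start 0.071(z 54)
a=np.linspace(0.07,1.57,16);p=np.c_[-196*np.cos(a),196*np.sin(a)]
print(np.diff(p,axis=0).round(1).tolist())
E
```

```text
time: 3.0
eef_pos: [0.39, 0.2399, 0.0499]
tcp_rot: [-0.706, 0.035, -0.036, 0.706]
contact_force: [0.4, 0.0, 0.2]
opening: -0.0
[[2.3, 19.5], [4.3, 19.1], [6.2, 18.6], [8.0, 17.9], [9.7, 17.0], [11.4, 15.9], [12.9, 14.7], [14.3, 13.4], [15.6, 11.9], [16.7, 10.3], [17.6, 8.5], [18.4, 6.7], [19.0, 4.9], [19.4, 2.9], [19.6, 1.0]]
```

```bash
python3 -c "
from h import *
a=cv2.imread('pics/w2.png');b=wrist('w3')['img'][:,:,::-1]
cv2.imwrite('pics/v7.png',np.vstack([np.hstack([a,b])[80:,:]])[:, 112:912] if 0 else np.hstack([a[:,80:432],b[:,80:432]]))"
```

```text
(no output)
```

View pics/v7.png

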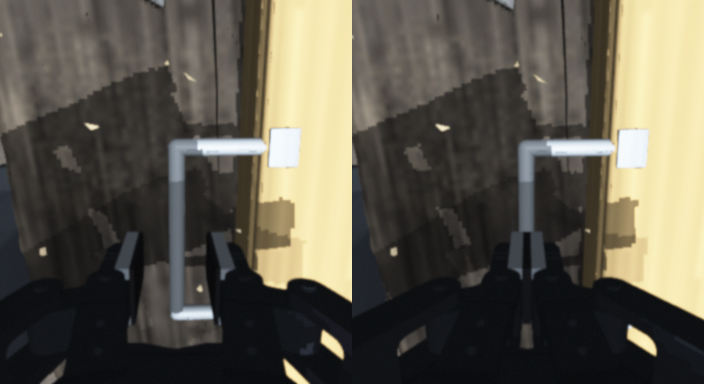

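```bash
python3 - <<'E'
from h import *
a=dict(np.load("pics/w1.npz"));b=dict(np.load("pics/w2.npz"))
for p,q in [((256,126),(257,147)),((256.5,231),(258,313))]:
    print(tri(ray(a,*p),ray(b,*q)))
def proj(c,P):
    f=384/2/np.tan(np.radians(c["fov_y"])/2);v=np.linalg.inv(c["T"])@np.r_[P,1];return (f*v[0]/v[2]+c["cx"],f*v[1]/v[2]+c["cy"])
c=dict(np.load("pics/w3.npz"));T=tool()
for P in [(0,11,11),(0,11,-11),(0,-8,11)]: print(P,proj(c,(T@np.r_[np.array(P)/1e3,1])[:3]))
S=read_camera("scene");cv2.imwrite("pics/s3.png",cv2.resize(S["img"][130:260,90:250,::-1],None,fx=4,fy=4,interpolation=cv2.INTER_CUBIC))
E
```

```text
(array([0.39410807, 0.2836782 , 0.05736221]), np.float64(0.0003026705654802749))
(array([0.38565304, 0.19244359, 0.05229707]), np.float64(0.00043585036820067996))
(0, 11, 11) (np.float64(254.46563834266098), np.float64(203.46911241494672))
(0, 11, -11) (np.float64(254.4522872826243), np.float64(240.82995497892293))
(0, -8, 11) (np.float64(254.5159976038392), np.float64(215.14179971034946))
```

View pics/s3.png

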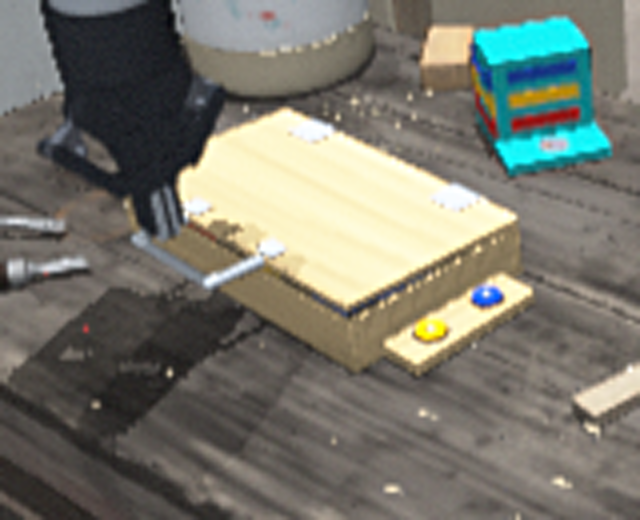

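The scene view suggests the shut fingertips are above the bar, at about (131,187). I'll check their height.

```bash
python3 - <<'E'
from h import *
S=read_camera("scene");D=read_camera("side");T=tool()
# dark pixels near gripper in scene; lowest
for u,v in [(131,188),(128,188),(135,187)]:
    print(tri(ray(S,u,v),(T[:3,3],np.array([0,0,1.]))))
def proj(c,P):
    f=384/2/np.tan(np.radians(c["fov_y"])/2);v=np.linalg.inv(c["T"])@np.r_[P,1];return (f*v[0]/v[2]+c["cx"],f*v[1]/v[2]+c["cy"])
for P in [(0,11,11),(0,11,-11),(0,-8,0)]: print(proj(S,(T@np.r_[np.array(P)/1e3,1])[:3]))
print(proj(S,(.39,.24,.054)), get_state()["qpos"],T[:3,3])
w=dict(np.load("pics/w3.npz"))["img"]
print("w3 rows at u=257:",[w[r,250:266].mean(1).astype(int).tolist() for r in(200,228,236,245,260)])
E
```

```text
(array([0.3894863 , 0.23976832, 0.07668262]), np.float64(6.659522573708362e-05))
(array([0.38629783, 0.24166805, 0.07873868]), np.float64(0.0074896103796743664))
(array([0.3939805, 0.2369632, 0.0770763]), np.float64(0.010528982622883916))
(np.float64(131.78410304471475), np.float64(198.3876181285158))
(np.float64(136.22654723247416), np.float64(201.17558872893164))
(np.float64(132.54046847169755), np.float64(194.01424421190575))
(np.float64(132.87654178559777), np.float64(194.8972359383753)) [ 3.29318410e-01  2.02047006e-03  2.21357083e+00 -3.75628494e-06
  9.25820355e-01  4.29267518e-01] [0.38951475 0.23975103 0.0492428 ]
w3 rows at u=257: [[102, 106, 109, 110, 113, 112, 111, 109, 105, 99, 89, 76, 57, 42, 39, 35], [102, 106, 108, 110, 112, 112, 111, 109, 104, 98, 90, 76, 56, 44, 38, 36], [57, 37, 18, 13, 14, 15, 13, 22, 41, 61, 68, 68, 69, 69, 69, 69], [55, 32, 17, 13, 13, 12, 14, 19, 38, 58, 67, 70, 69, 68, 69, 70], [41, 25, 14, 14, 14, 11, 12, 16, 26, 45, 62, 69, 69, 69, 70, 69]]
```

Both the scene and wrist views put the shut fingertips about 38 mm higher than the text says (z≈0.077 at TCP z 0.049). That agrees with the empty grasp. Going 30 mm lower is safe either way.

```bash
python3 -m inch '[{"ax":0,"ay":0,"az":0,"x":0,"y":0,"z":0,"hand":0.34},{"ax":0,"ay":0,"az":0,"x":0,"y":0,"z":0,"hand":0.34},{"ax":0,"ay":0,"az":0,"x":0,"y":0,"z":0,"hand":0.34},{"ax":0,"ay":0,"az":0,"x":0,"y":15,"z":0,"hand":0.34},{"ax":0,"ay":0,"az":0,"x":0,"y":15,"z":0,"hand":0.34}]' 30 &&  python3 -m inch '[{"ax":0,"ay":0,"az":0,"x":0,"y":0,"z":0,"hand":0.34},{"ax":0,"ay":0,"az":0,"x":0,"y":0,"z":0,"hand":1},{"ax":0,"ay":0,"az":0,"x":0,"y":0,"z":0,"hand":1},{"ax":0,"ay":0,"az":0,"x":0,"y":0,"z":0,"hand":1},{"ax":0,"ay":0,"az":0,"x":0,"y":0,"z":0,"hand":1}]' 30; python3 - <<'E'
from h import *
c=wrist('w4');S=read_camera("scene")
cv2.imwrite("pics/v9.png",np.hstack([c["img"][:,:,::-1][120:,150:400],cv2.resize(S["img"][150:216,90:200,::-1],(440,264),interpolation=cv2.INTER_CUBIC)]))
E
```

```text
time: 3.62
eef_pos: [0.3907, 0.2402, 0.0198]
tcp_rot: [-0.706, 0.034, -0.036, 0.707]
contact_force: [0.4, 0.2, 0.7]
opening: 0.328
time: 4.03
eef_pos: [0.3899, 0.2398, 0.0197]
tcp_rot: [-0.706, 0.035, -0.036, 0.706]
contact_force: [0.4, 0.2, -1.3]
opening: 0.081
```

View pics/v9.png

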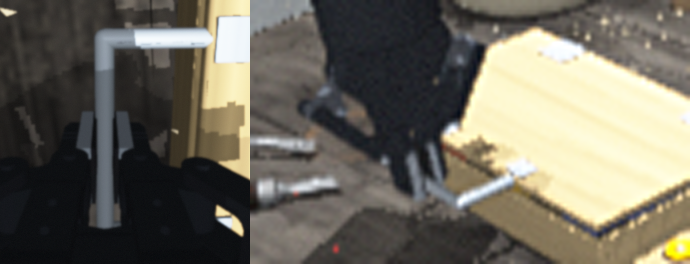

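The bar is gripped (opening 0.081). I'll regrip 8 mm deeper, then swing along the arc.

```bash
python3 -m inch '[{"ax":0,"ay":0,"az":0,"x":0,"y":0,"z":0,"hand":0.6},{"ax":0,"ay":0,"az":0,"x":0,"y":0,"z":0,"hand":0.6},{"ax":0,"ay":0,"az":0,"x":0,"y":8,"z":0,"hand":0.6},{"ax":0,"ay":0,"az":0,"x":0,"y":0,"z":0,"hand":1},{"ax":0,"ay":0,"az":0,"x":0,"y":0,"z":0,"hand":1}]' 30 && python3 -m inch '[{"ax":0,"ay":0,"az":0,"x":0,"y":0,"z":0,"hand":1},{"ax":0,"ay":0,"az":0,"x":1,"y":-10,"z":0,"hand":1},{"ax":0,"ay":0,"az":0,"x":1,"y":-9.5,"z":0,"hand":1},{"ax":0,"ay":0,"az":0,"x":4,"y":-19,"z":0,"hand":1},{"ax":0,"ay":0,"az":0,"x":6,"y":-18.5,"z":0,"hand":1}]' 30
```

```text
time: 4.55
eef_pos: [0.3899, 0.2396, 0.0107]
tcp_rot: [0.706, -0.035, 0.036, -0.706]
contact_force: [2.1, -1.2, -2.9]
opening: 0.079
time: 4.97
eef_pos: [0.4028, 0.2383, 0.0689]
tcp_rot: [-0.706, 0.034, -0.036, 0.706]
contact_force: [12.8, 0.1, -8.5]
opening: 0.08
```

```bash
python3 -m inch '[{"ax":0,"ay":0,"az":0,"x":9,"y":-18,"z":0,"hand":1},{"ax":0,"ay":0,"az":0,"x":10.5,"y":-17,"z":0,"hand":1},{"ax":0,"ay":0,"az":0,"x":11.5,"y":-16,"z":0,"hand":1},{"ax":0,"ay":0,"az":0,"x":13,"y":-14.5,"z":0,"hand":1},{"ax":0,"ay":0,"az":0,"x":0,"y":0,"z":0,"hand":1}]' 30
```

```text
time: 5.38
eef_pos: [0.4464, 0.2342, 0.1371]
tcp_rot: [-0.706, 0.035, -0.036, 0.706]
contact_force: [-4.7, -1.5, 5.5]
opening: 0.076
```

```bash
python3 -m inch '[{"ax":0,"ay":0,"az":0,"x":14,"y":-12.5,"z":0,"hand":1},{"ax":0,"ay":0,"az":0,"x":15,"y":-11.5,"z":0,"hand":1},{"ax":0,"ay":0,"az":0,"x":16,"y":-10,"z":0,"hand":1},{"ax":0,"ay":0,"az":0,"x":17.5,"y":-8,"z":0,"hand":1},{"ax":0,"ay":0,"az":0,"x":0,"y":0,"z":0,"hand":1}]' 30; python3 -m inch '[{"ax":0,"ay":0,"az":0,"x":18,"y":-6.5,"z":0,"hand":1},{"ax":0,"ay":0,"az":0,"x":18.5,"y":-4.5,"z":0,"hand":1},{"ax":0,"ay":0,"az":0,"x":19,"y":-3,"z":0,"hand":1},{"ax":0,"ay":0,"az":0,"x":19,"y":-1,"z":0,"hand":1},{"ax":0,"ay":0,"az":0,"x":0,"y":0,"z":0,"hand":1}]' 30
```

```text
time: 5.8
eef_pos: [0.5097, 0.2282, 0.1795]
tcp_rot: [-0.706, 0.034, -0.037, 0.707]
contact_force: [-3.1, -1.5, 10.1]
opening: 0.076
time: 6.22
eef_pos: [0.5845, 0.2211, 0.1932]
tcp_rot: [-0.705, 0.034, -0.037, 0.707]
contact_force: [0.1, 0.7, 8.0]
opening: 0.075
```

```bash
python3 -m inch '[{"ax":0,"ay":0,"az":0,"x":0,"y":0,"z":0,"hand":0.5},{"ax":0,"ay":0,"az":0,"x":0,"y":0,"z":0,"hand":0.5},{"ax":0,"ay":0,"az":0,"x":0,"y":0,"z":0,"hand":0.5},{"ax":0,"ay":0,"az":0,"x":0,"y":-20,"z":0,"hand":0.5},{"ax":0,"ay":0,"az":0,"x":0,"y":-35,"z":0,"hand":0.5}]' 30; python3 -m inch '[{"ax":0,"ay":0,"az":0,"x":0,"y":-25,"z":0,"hand":0.5},{"ax":0,"ay":0,"az":0,"x":-40,"y":0,"z":0,"hand":0.5},{"ax":0,"ay":0,"az":0,"x":-40,"y":0,"z":0,"hand":0.3},{"ax":0,"ay":0,"az":0,"x":-40,"y":0,"z":0,"hand":0},{"ax":0,"ay":0,"az":0,"x":0,"y":0,"z":0,"hand":-0.4}]' 60; python3 - <<'E'
from h import *
c=wrist('w5');D=read_camera("side");cv2.imwrite("pics/d5.png",D["img"][:,:,::-1])
o=np.hstack([cv2.resize(c["img"],(400,300)),cv2.resize(D["img"][200:290,220:340],(400,300),interpolation=cv2.INTER_CUBIC)])[:,:,::-1]
cv2.imwrite("pics/v10.png",o)
E
```

```text
time: 6.63
eef_pos: [0.5775, 0.2198, 0.2394]
tcp_rot: [0.707, -0.04, 0.031, -0.705]
contact_force: [0.8, 0.0, -0.6]
opening: 0.247
time: 7.05
eef_pos: [0.4546, 0.2329, 0.2681]
tcp_rot: [0.707, -0.037, 0.032, -0.706]
contact_force: [0.7, 0.3, -0.1]
opening: 0.619
```

View pics/v10.png

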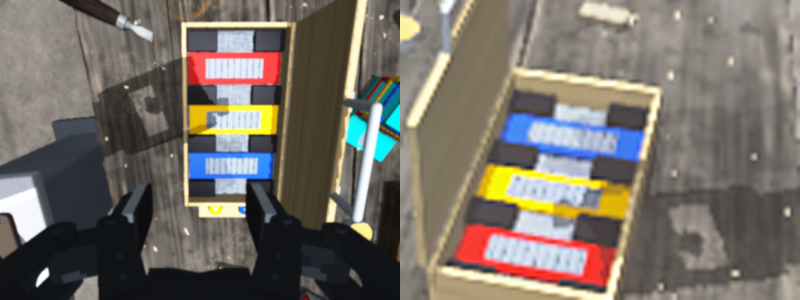

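In the wrist view red is in the +y recess, at about (230,68) in the half-size picture. Yellow is in the middle, blue at -y, and the lid is up. Now measuring the red plate.

```bash
python3 - <<'E'
from h import *
w=dict(np.load("pics/w5.npz"));D=read_camera("side");S=read_camera("scene")
def rect(img,lo):
    h=cv2.cvtColor(img,cv2.COLOR_RGB2HSV)
    m=((h[...,0]<8)|(h[...,0]>172))&(h[...,1]>150)&(h[...,2]>90)
    m=cv2.morphologyEx(m.astype(np.uint8),cv2.MORPH_CLOSE,np.ones((15,15)))
    c=[k for k in cv2.findContours(m,0,1)[0] if lo(*np.mean(k[:,0],0))]
    return cv2.minAreaRect(max(c,key=cv2.contourArea))
a=rect(w["img"],lambda x,y:y<150 and 200<x<400);b=rect(D["img"],lambda x,y:y>250 and 220<x<300)
print(a,b)
p,g=tri(ray(w,*a[0]),ray(D,*b[0]));print("red centre",p,g)
P=np.array([onz(w,*q,.013) for q in cv2.boxPoints(a)]);print(P.round(4),P.mean(0))
for q in [(476,141),(463,275)]: print("bar",onz(w,*q,.236))
T=tool();print("in tool mm",((np.linalg.inv(T)@np.r_[P.mean(0),1])*1e3).round(1),get_state()["eef_pos"])
E
```

```text
((300.0, 87.0), (42.0, 118.0), 90.0) ((260.1756896972656, 276.4459228515625), (46.52490997314453, 13.316315650939941), 9.462322235107422)
red centre [0.51359309 0.3052691  0.00876507] 0.0014694732507873655
[[0.447  0.3352 0.013 ]
 [0.5833 0.3219 0.013 ]
 [0.5826 0.2744 0.013 ]
 [0.4419 0.288  0.013 ]] [0.51371258 0.30486321 0.013     ]
bar [0.58541165 0.26274799 0.236     ]
bar [0.58368803 0.17644921 0.236     ]
in tool mm [  43.7  257.8   77.2 1000. ] [0.46237954 0.23243254 0.27074698]
```

```bash
python3 -m inch '[{"ax":0,"ay":0,"az":0,"x":10,"y":0,"z":26,"hand":-0.41},{"ax":0,"ay":0,"az":0,"x":10.5,"y":0,"z":26,"hand":-0.41},{"ax":0,"ay":0,"az":0,"x":10,"y":0,"z":25,"hand":-0.41},{"ax":0,"ay":-0.12,"az":0,"x":0,"y":0,"z":0,"hand":-0.41},{"ax":0,"ay":-0.12,"az":0,"x":0,"y":0,"z":0,"hand":-0.41}]' 60 >/dev/null; for i in 1; do python3 -m inch '[{"ax":0,"ay":-0.12,"az":0,"x":0,"y":0,"z":0,"hand":-0.41},{"ax":0,"ay":-0.12,"az":0,"x":0,"y":0,"z":0,"hand":-0.41},{"ax":0,"ay":-0.12,"az":0,"x":0,"y":0,"z":0,"hand":-0.41},{"ax":0,"ay":-0.12,"az":0,"x":0,"y":0,"z":0,"hand":-0.41},{"ax":0,"ay":-0.12,"az":0,"x":0,"y":0,"z":0,"hand":-0.41}]'>/dev/null; done; python3 -m inch '[{"ax":0,"ay":-0.12,"az":0,"x":0,"y":0,"z":0,"hand":-0.41},{"ax":0,"ay":-0.12,"az":0,"x":0,"y":0,"z":0,"hand":-0.41},{"ax":0,"ay":-0.12,"az":0,"x":0,"y":0,"z":0,"hand":-0.41},{"ax":0,"ay":-0.12,"az":0,"x":0,"y":0,"z":0,"hand":-0.41},{"ax":0,"ay":-0.12,"az":0,"x":0,"y":0,"z":0,"hand":-0.41}]'; python3 -m inch '[{"ax":0,"ay":-0.12,"az":0,"x":0,"y":40,"z":0,"hand":-0.41},{"ax":0,"ay":0,"az":0,"x":0,"y":40,"z":0,"hand":-0.41},{"ax":0,"ay":0,"az":0,"x":0,"y":40,"z":0,"hand":-0.41},{"ax":0,"ay":0,"az":0,"x":0,"y":0,"z":0,"hand":-0.41},{"ax":0,"ay":0,"az":0,"x":0,"y":0,"z":0,"hand":-0.41}]'; python3 - <<'E'
from h import *
w=wrist('w6');h=cv2.cvtColor(w["img"],cv2.COLOR_RGB2HSV)
m=((h[...,0]<8)|(h[...,0]>172))&(h[...,1]>150)&(h[...,2]>70)
m=cv2.morphologyEx(m.astype(np.uint8),cv2.MORPH_CLOSE,np.ones((25,25)))
k=max(cv2.findContours(m,0,1)[0],key=cv2.contourArea);r=cv2.minAreaRect(k)
P=np.array([onz(w,*q,.013) for q in cv2.boxPoints(r)]);T=tool()
print(r,cv2.boundingRect(k),"\n",(np.c_[P,np.ones(4)]@np.linalg.inv(T).T*1e3).round(1)[:,:3])
print(R.from_matrix(T[:3,:3]).as_quat(), "yaw",np.arctan2(T[1,0],T[0,0]),T[:3,3],T[:3,1])
E
```

```text
time: 8.5
eef_pos: [0.5017, 0.3058, 0.2703]
tcp_rot: [-0.553, -0.44, 0.441, 0.553]
contact_force: [0.5, 0.2, -0.5]
opening: 0.707
time: 8.92
eef_pos: [0.4994, 0.3052, 0.1479]
tcp_rot: [-0.526, -0.469, 0.473, 0.528]
contact_force: [0.5, 0.9, 0.7]
opening: 0.706
((257.52294921875, 185.4637451171875), (148.1008758544922, 52.38990783691406), 88.63607025146484) (230, 111, 54, 149) 
 [[-23.5 138.2  57.6]
 [ 21.6 138.2  58.7]
 [ 28.  138.2 -80.8]
 [-22.7 138.2 -82.2]]
[ 0.52708629  0.47133034 -0.47139674 -0.52707956] yaw 1.4592998090943916 [0.50138418 0.30602687 0.15122479] [-6.36398483e-05 -6.96863540e-05 -9.99999996e-01]
```

View pics/w6.png

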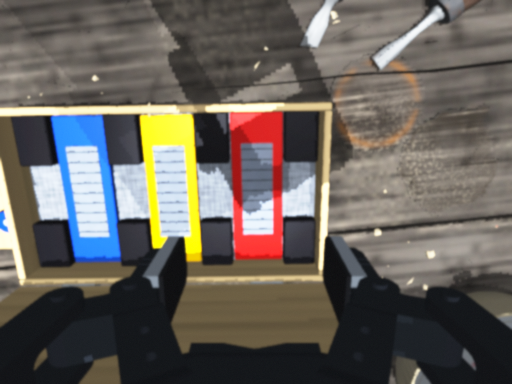

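Jaws are centred over red (257,185), 12 mm off its middle towards the robot, as wanted. Descending.

```bash
python3 -m inch '[{"ax":0,"ay":-0.013,"az":0,"x":0,"y":35,"z":0,"hand":-0.41},{"ax":0,"ay":0,"az":0,"x":0,"y":35,"z":0,"hand":-0.41},{"ax":0,"ay":0,"az":0,"x":0,"y":35,"z":0,"hand":-0.41},{"ax":0,"ay":0,"az":0,"x":0,"y":25,"z":0,"hand":-0.41},{"ax":0,"ay":0,"az":0,"x":0,"y":20,"z":0,"hand":-0.41}]'; python3 -m inch '[{"ax":0,"ay":0,"az":0,"x":0,"y":5,"z":0,"hand":-0.41},{"ax":0,"ay":0,"az":0,"x":0,"y":5,"z":0,"hand":-0.41},{"ax":0,"ay":0,"az":0,"x":0,"y":4,"z":0,"hand":-0.41},{"ax":0,"ay":0,"az":0,"x":0,"y":0,"z":0,"hand":-0.41},{"ax":0,"ay":0,"az":0,"x":0,"y":0,"z":0,"hand":-0.41}]'
```

```text
time: 9.38
eef_pos: [0.5028, 0.3069, 0.0022]
tcp_rot: [0.524, 0.476, -0.473, -0.523]
contact_force: [-0.5, -0.1, 0.8]
opening: 0.705
time: 9.8
eef_pos: [0.5017, 0.3067, -0.0114]
tcp_rot: [0.524, 0.476, -0.474, -0.523]
contact_force: [-1.1, -0.9, 0.5]
opening: 0.709
```

```bash
python3 - <<'E'
from h import *
# tip position in wrist picture vs height: dark finger tip edge in w7
w=wrist('w7');T=w["T"]
f=192/np.tan(np.radians(w["fov_y"])/2);tc=read_camera("wrist")["T_tool_cam"];ic=np.linalg.inv(tc)
g=w["img"].max(2)
for u in (150,160,170,345,355): print(u,g[200:300:6,u].tolist())
for y in (11,-10,-27,-36):
    v=ic@np.r_[.037,y/1e3,.011,1];print(y,f*v[0]/v[2]+w["cx"],f*v[1]/v[2]+w["cy"])
print(get_state()["eef_pos"])
E
```

```text
150 [18, 19, 17, 17, 50, 92, 103, 95, 87, 21, 26, 81, 85, 129, 37, 20, 20]
160 [18, 19, 19, 17, 43, 89, 101, 100, 70, 85, 86, 85, 45, 28, 31, 27, 25]
170 [18, 19, 17, 17, 49, 85, 86, 85, 85, 42, 14, 13, 12, 13, 14, 12, 13]
345 [25, 26, 26, 24, 61, 83, 94, 90, 87, 86, 84, 34, 16, 17, 19, 19, 21]
355 [23, 25, 24, 24, 62, 93, 90, 101, 51, 24, 82, 86, 85, 139, 138, 19, 20]
11 323.2971919725155 204.8720723981964
-10 331.7034735557358 218.10041973573001
-27 340.18232734741605 231.44296862255229
-36 345.4732687932977 239.76893421099777
[ 0.5013303   0.30648709 -0.01176985]
```

```bash
python3 -m inch '[{"ax":0,"ay":0,"az":0,"x":0,"y":2,"z":0,"hand":-0.41},{"ax":0,"ay":0,"az":0,"x":0,"y":2,"z":0,"hand":-0.41},{"ax":0,"ay":0,"az":0,"x":0,"y":1,"z":0,"hand":-0.41},{"ax":0,"ay":0,"az":0,"x":0,"y":0,"z":0,"hand":-0.41},{"ax":0,"ay":0,"az":0,"x":0,"y":0,"z":0,"hand":-0.41}]'; python3 -m inch '[{"ax":0,"ay":0,"az":0,"x":0,"y":2,"z":0,"hand":-0.41},{"ax":0,"ay":0,"az":0,"x":0,"y":1,"z":0,"hand":-0.41},{"ax":0,"ay":0,"az":0,"x":0,"y":0,"z":0,"hand":-0.41},{"ax":0,"ay":0,"az":0,"x":0,"y":0,"z":0,"hand":-0.41}]'
```

```text
time: 10.32
eef_pos: [0.5, 0.3059, -0.0186]
tcp_rot: [-0.524, -0.475, 0.475, 0.524]
contact_force: [-0.6, 0.1, -0.1]
opening: 0.704
time: 10.65
eef_pos: [0.5, 0.306, -0.0215]
tcp_rot: [-0.524, -0.475, 0.475, 0.524]
contact_force: [0.4, 0.1, 0.4]
opening: 0.703
```

```bash
python3 -m inch '[{"ax":0,"ay":0,"az":0,"x":0,"y":2,"z":0,"hand":-0.41},{"ax":0,"ay":0,"az":0,"x":0,"y":1,"z":0,"hand":-0.41},{"ax":0,"ay":0,"az":0,"x":0,"y":0,"z":0,"hand":-0.41}]'; python3 -m inch '[{"ax":0,"ay":0,"az":0,"x":0,"y":2,"z":0,"hand":-0.41},{"ax":0,"ay":0,"az":0,"x":0,"y":0,"z":0,"hand":-0.41}]'|sed -n '2p;4p'; python3 -m inch '[{"ax":0,"ay":0,"az":0,"x":0,"y":2,"z":0,"hand":-0.41},{"ax":0,"ay":0,"az":0,"x":0,"y":0,"z":0,"hand":-0.41}]'|sed -n '2p;4p'
```

```text
time: 10.9
eef_pos: [0.5003, 0.3061, -0.0242]
tcp_rot: [0.524, 0.475, -0.475, -0.524]
contact_force: [-0.4, -0.5, 1.6]
opening: 0.705
eef_pos: [0.5003, 0.3061, -0.0244]
contact_force: [-5.6, -3.9, 12.1]
eef_pos: [0.5004, 0.3061, -0.0244]
contact_force: [-10.2, -5.9, 23.5]
```

Contact at TCP z = -0.0244, either the floor or a block. I'll back off 5 mm (4 mm of it was pressing) and close, and the opening should read about 0.54 if the plate is held.

```bash
python3 -m inch '[{"ax":0,"ay":0,"az":0,"x":0,"y":-4,"z":0,"hand":-0.41},{"ax":0,"ay":0,"az":0,"x":0,"y":-2,"z":0,"hand":-0.41}]'; python3 -m inch '[{"ax":0,"ay":0,"az":0,"x":0,"y":0,"z":0,"hand":0.2},{"ax":0,"ay":0,"az":0,"x":0,"y":0,"z":0,"hand":0.2},{"ax":0,"ay":0,"az":0,"x":0,"y":0,"z":0,"hand":0.2},{"ax":0,"ay":0,"az":0,"x":0,"y":0,"z":0,"hand":0.2},{"ax":0,"ay":0,"az":0,"x":0,"y":0,"z":0,"hand":0.2}]' 40
```

```text
time: 11.4
eef_pos: [0.5007, 0.3063, -0.0215]
tcp_rot: [0.524, 0.476, -0.474, -0.524]
contact_force: [-0.0, -0.0, 0.7]
opening: 0.705
time: 11.82
eef_pos: [0.5012, 0.3065, -0.0212]
tcp_rot: [0.524, 0.475, -0.474, -0.524]
contact_force: [-1.0, 0.1, 8.3]
opening: 0.523
```

The plate is held: 0.523 is about 46 mm, given that the 8 mm bar read 0.079. Its bottom sits about 26 mm above the TCP. I'll lift it, backing off from the lid, and carry it to a hover before the rack.

```bash
python3 -m inch '[{"ax":0,"ay":0,"az":0,"x":0,"y":-8,"z":0,"hand":0.2},{"ax":0,"ay":0,"az":0,"x":0,"y":-15,"z":1,"hand":0.2},{"ax":0,"ay":0,"az":0,"x":0,"y":-20,"z":1,"hand":0.2},{"ax":0,"ay":0,"az":0,"x":0,"y":-25,"z":5,"hand":0.2},{"ax":0,"ay":0,"az":0,"x":0,"y":-25,"z":10,"hand":0.2}]' 60; python3 -m inch '[{"ax":0,"ay":0,"az":0,"x":0,"y":-25,"z":8,"hand":0.2},{"ax":0,"ay":0,"az":0,"x":-15,"y":-20,"z":6,"hand":0.2},{"ax":0,"ay":0,"az":0,"x":-30,"y":-5,"z":4,"hand":0.2},{"ax":0,"ay":0,"az":0,"x":-33,"y":0,"z":4,"hand":0.2},{"ax":0,"ay":0,"az":0,"x":-33,"y":0,"z":3,"hand":0.2}]'; python3 -m inch '[{"ax":0,"ay":0,"az":0,"x":-33,"y":0,"z":3,"hand":0.2},{"ax":0,"ay":0,"az":0,"x":-33,"y":0,"z":3,"hand":0.2},{"ax":0,"ay":0,"az":0,"x":-33,"y":0,"z":3,"hand":0.2},{"ax":0,"ay":0,"az":0,"x":-33,"y":0,"z":0,"hand":0.2},{"ax":0,"ay":0,"az":0,"x":-33,"y":0,"z":0,"hand":0.2}]'; python3 -m inch '[{"ax":0,"ay":0,"az":0,"x":-33,"y":0,"z":0,"hand":0.2},{"ax":0,"ay":0,"az":0,"x":-33,"y":0,"z":0,"hand":0.2},{"ax":0,"ay":0,"az":0,"x":-25,"y":0,"z":0,"hand":0.2},{"ax":0,"ay":0.11,"az":0,"x":0,"y":0,"z":0,"hand":0.2},{"ax":0,"ay":0.11,"az":0,"x":0,"y":0,"z":0,"hand":0.2}]'>/dev/null;  python3 -m inch '[{"ax":0,"ay":0.11,"az":0,"x":0,"y":0,"z":0,"hand":0.2},{"ax":0,"ay":0.11,"az":0,"x":0,"y":0,"z":0,"hand":0.2},{"ax":0,"ay":0.11,"az":0,"x":0,"y":0,"z":0,"hand":0.2},{"ax":0,"ay":0,"az":0,"x":0,"y":0,"z":0,"hand":0.2},{"ax":0,"ay":0,"az":0,"x":0,"y":0,"z":0,"hand":0.2}]'
python3 - <<'E'
from h import *
w=wrist('w8');T=tool();print("yaw",np.arctan2(T[1,0],T[0,0]),T[:3,3])
h=cv2.cvtColor(w["img"],cv2.COLOR_RGB2HSV)
S=read_camera("scene");hs=cv2.cvtColor(S["img"],cv2.COLOR_RGB2HSV)
for n,c,H in(("w",w,h),("s",S,hs)):
  for col,lo,hi in(("red",0,8),("yel",20,32),("blue",108,125)):
    m=((H[...,0]>=lo)&(H[...,0]<=hi)&(H[...,1]>140)&(H[...,2]>60)).astype(np.uint8)
    for k in cv2.findContours(m,0,2)[0]:
        if cv2.contourArea(k)>12: r=cv2.minAreaRect(k);print(n,col,np.round(r[0],1),np.round(r[1],1),round(r[2]),cv2.contourArea(k))
Hw=(h[...,1]<40)&(h[...,2]>170)
for k in cv2.findContours(Hw.astype(np.uint8),0,2)[0]:
    if cv2.contourArea(k)>300:
        r=cv2.minAreaRect(k);print("white",r,[onz(w,*q,.086).round(4) for q in cv2.boxPoints(r)])
E
```

```text
time: 12.23
eef_pos: [0.4829, 0.307, 0.0703]
tcp_rot: [-0.524, -0.474, 0.475, 0.524]
contact_force: [0.1, 0.8, -0.5]
opening: 0.515
time: 12.65
eef_pos: [0.4467, 0.1989, 0.1206]
tcp_rot: [0.523, 0.475, -0.475, -0.523]
contact_force: [0.6, -1.2, -1.7]
opening: 0.516
time: 13.07
eef_pos: [0.4211, 0.0351, 0.1198]
tcp_rot: [-0.523, -0.475, 0.475, 0.524]
contact_force: [0.4, 0.0, -0.5]
opening: 0.515
time: 13.9
eef_pos: [0.413, -0.054, 0.1199]
tcp_rot: [-0.632, -0.315, 0.316, 0.633]
contact_force: [-0.4, -0.4, -0.3]
opening: 0.512
yaw 0.9256302540380921 [ 0.41311718 -0.05406871  0.12010038]
w red [254.  233.5] [118. 219.] 0 12931.0
w yel [423.5 139. ] [28. 27.] 90 592.0
w blue [445.8 189.8] [15.5 27.5] 40 49.0
w blue [490.1 108.2] [113.6   5.6] 68 293.5
s red [315.6 213.4] [ 2.5 19.8] 77 26.0
s red [202.2 196.3] [12.4 21. ] 79 143.5
s red [239.  188.6] [13.3 31. ] 79 178.5
s yel [197.5 212. ] [4. 7.] 90 14.5
s yel [316.  206.5] [ 3.1 21. ] 78 43.0
s yel [295.3 203.7] [19.   3.6] 53 12.5
s yel [171.5 188.5] [11.1 38.7] 62 92.0
s yel [228.5 152.9] [2.4 9.6] 79 13.0
s blue [317.1 199.3] [ 2.
[... 2671 characters left out ...]
-0.0033,  0.086 ]), array([ 0.3517, -0.0206,  0.086 ])]
white ((502.5, 92.49998474121094), (54.99999237060547, 16.999996185302734), 90.0) [array([0.4247, 0.1019, 0.086 ]), array([0.4303, 0.1094, 0.086 ]), array([0.4577, 0.0962, 0.086 ]), array([0.4518, 0.0884, 0.086 ])]
white ((475.1121826171875, 46.028465270996094), (7.651799201965332, 87.27960205078125), 59.237281799316406) [array([0.4054, 0.0761, 0.086 ]), array([0.4096, 0.1191, 0.086 ]), array([0.4138, 0.1194, 0.086 ]), array([0.4097, 0.0762, 0.086 ])]
white ((82.0, 119.5), (239.0, 164.0), 90.0) [array([ 0.2388, -0.0916,  0.086 ]), array([ 0.2908, -0.0225,  0.086 ]), array([ 0.3937, -0.1119,  0.086 ]), array([ 0.3313, -0.1949,  0.086 ])]
```

The carry landed short of plan: I had the z sign wrong, so x is 0.413. The wrist camera can't see the rack past the gripper from here. I'll use the first wrist picture (w0) to refine the rack's top edges.

```bash
python3 - <<'E'
from h import *
d=dict(np.load("pics/w0.npz"));im=d["img"]
m=((im.min(2)>190)).astype(np.uint8);m[:290]=0;m[:,:150]=0;m[:,300:]=0
k=max(cv2.findContours(m,0,1)[0],key=cv2.contourArea)[:,0].astype(float)
print(cv2.boundingRect(k.astype(np.int32)))
t=k[k[:,1].argmin()];print("top",t,"left",k[k[:,0].argmin()],"right",k[k[:,0].argmax()])
L=k[k[:,0].argmin()];Rr=k[k[:,0].argmax()]
def fit(a,b,n=[]):
    s=b-a;l=np.linalg.norm(s);nn=np.array([-s[1],s[0]])/l;q=(k-a)@s/l;e=np.abs((k-a)@nn)
    p=k[(q>.12*l)&(q<.88*l)&(e<3)];v=cv2.fitLine(p.astype(np.float32),cv2.DIST_HUBER,0,.01,.01).ravel();return v,len(p)
f,nf=fit(L,t);g,ng=fit(t,Rr);print(nf,ng)
def w(v,s): return onz(d,v[2]+s*v[0],v[3]+s*v[1],.086)[:2]
A=[w(f,-15),w(f,15)];B=[w(g,-20),w(g,20)]
da=A[1]-A[0];db=B[1]-B[0];print("yaw from front",np.arctan2(-da[0],da[1]),np.arctan2(da[0],-da[1]),"side",np.arctan2(db[1],db[0]))
s=np.linalg.solve(np.c_[da,-db],B[0]-A[0]);c=A[0]+s[0]*da;print("f+y corner",c)
print("L",onz(d,*L,.086),"R",onz(d,*Rr,.086))
S=read_camera("scene");D=read_camera("side")
for n,u,v in [("off",240,228),("chisel",297,288),("glass",368,305)]: print(n,onz(S,u,v,.01))
E
```

```text
(169, 303, 101, 51)
top [205. 303.] left [169. 346.] right [269. 345.]
32 48
yaw from front -0.6496506290392641 2.491942024550529 side -0.6556738615956041
f+y corner [ 0.62753592 -0.12270144]
L [ 0.58922831 -0.17255709  0.086     ] R [ 0.68896309 -0.17129604  0.086     ]
off [ 0.47982913 -0.05853516  0.01      ]
chisel [ 0.38751322 -0.27674268  0.01      ]
glass [ 0.42705786 -0.41206244  0.01      ]
```

Rack mouth, averaged over the views: about (0.6066, -0.147), yaw -0.653. Held near its middle, the plate can't go fully home without the fingers reaching the rack, so I'll set it on free bench first and regrip near its end. Checking that spot is clear.

```bash
python3 - <<'E'
from h import *
d=dict(np.load("pics/w0.npz"));S=read_camera("scene")
for n,u,v in [("offA",64,206),("offB",116,214),("offC",112,236),("offD",62,225)]: print(n,onz(d,u,v,.012).round(3))
for n,u,v in [("ch tip",323,275),("ch butt",270,300)]: print(n,onz(S,u,v,.01).round(3))
c=np.array([.470,-.144]);u=np.array([.794,-.608]);y=np.array([.608,.794])
def proj(c,P):
    f=192/np.tan(np.radians(c["fov_y"])/2);v=np.linalg.inv(c["T"])@np.r_[P,1];return [f*v[0]/v[2]+c["cx"],f*v[1]/v[2]+c["cy"]]
q=np.array([proj(S,np.r_[c+a*u+b*y,0]) for a,b in((-.095,-.05),(-.095,.05),(.085,.05),(.085,-.05))]).astype(int)
im=S["img"][:,:,::-1].copy();cv2.polylines(im,[q],1,(0,255,0),1);print(q.tolist())
cv2.imwrite("pics/v12.png",cv2.resize(im[170:345,150:400],None,fx=2.6,fy=2.6))
E
```

```text
offA [ 0.463 -0.05   0.012]
offB [ 0.52  -0.059  0.012]
offC [ 0.512 -0.086  0.012]
offD [ 0.457 -0.072  0.012]
ch tip [ 0.45  -0.305  0.01 ]
ch butt [ 0.331 -0.247  0.01 ]
[[232, 268], [222, 241], [290, 226], [306, 251]]
```

View pics/v12.png

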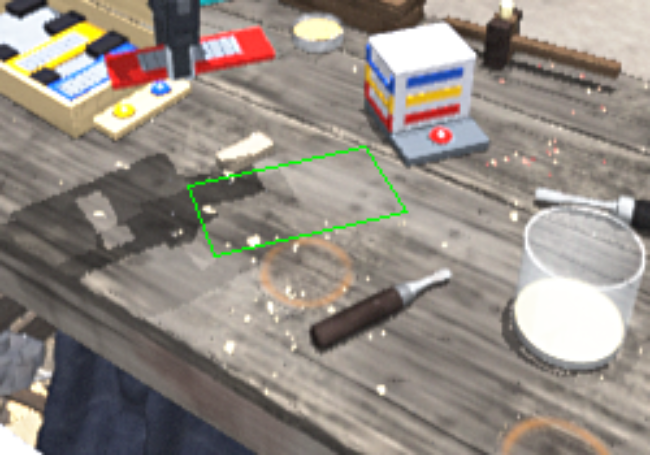

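The offcut is at (245,150) in the crop, close to the marked area, so I'll place the plate 15 mm further away from it.

```bash
python3 -m inch '[{"ax":0,"ay":0.008,"az":0,"x":-17,"y":0,"z":-29,"hand":0.2},{"ax":0,"ay":0,"az":0,"x":-17,"y":0,"z":-29,"hand":0.2},{"ax":0,"ay":0,"az":0,"x":-18,"y":0,"z":-30,"hand":0.2},{"ax":0,"ay":0,"az":0,"x":0,"y":25,"z":0,"hand":0.2},{"ax":0,"ay":0,"az":0,"x":0,"y":30,"z":0,"hand":0.2}]'; python3 -m inch '[{"ax":0,"ay":0,"az":0,"x":0,"y":30,"z":0,"hand":0.2},{"ax":0,"ay":0,"az":0,"x":0,"y":30,"z":0,"hand":0.2},{"ax":0,"ay":0,"az":0,"x":0,"y":20,"z":0,"hand":0.2},{"ax":0,"ay":0,"az":0,"x":0,"y":5,"z":0,"hand":0.2},{"ax":0,"ay":0,"az":0,"x":0,"y":0,"z":0,"hand":0.2}]'; python3 -m inch '[{"ax":0,"ay":0,"az":0,"x":0,"y":3,"z":0,"hand":0.2},{"ax":0,"ay":0,"az":0,"x":0,"y":0,"z":0,"hand":0.2},{"ax":0,"ay":0,"az":0,"x":0,"y":0,"z":0,"hand":0.2}]'
```

```text
time: 14.57
eef_pos: [0.4553, -0.1525, 0.0681]
tcp_rot: [0.637, 0.313, -0.31, -0.632]
contact_force: [-0.8, -0.7, -2.2]
opening: 0.52
time: 14.98
eef_pos: [0.4505, -0.1482, -0.021]
tcp_rot: [-0.633, -0.312, 0.313, 0.636]
contact_force: [0.1, 0.2, -1.4]
opening: 0.512
time: 15.23
eef_pos: [0.4532, -0.1497, -0.0208]
tcp_rot: [0.635, 0.313, -0.312, -0.633]
contact_force: [1.2, -0.1, -0.9]
opening: 0.514
```

```bash
python3 -m inch '[{"ax":0,"ay":0,"az":0,"x":0,"y":2,"z":0,"hand":0.2},{"ax":0,"ay":0,"az":0,"x":0,"y":0,"z":0,"hand":0.2}]';python3 -c "
from plant import *;s=get_state();print(s['qpos'].round(3),s['eef_pos'],s['contact_force'])"
```

```text
time: 15.4
eef_pos: [0.4524, -0.1493, -0.0236]
tcp_rot: [0.635, 0.313, -0.312, -0.634]
contact_force: [-0.6, 0.1, -0.9]
opening: 0.515
[-0.532  0.186  2.187 -0.     0.767 -1.447] [ 0.45240992 -0.14931754 -0.02364152] [-0.57056756  0.06196774 -0.88377442]
```

```bash
python3 -m inch '[{"ax":0,"ay":0,"az":0,"x":0,"y":1,"z":0,"hand":0.2},{"ax":0,"ay":0,"az":0,"x":0,"y":0,"z":0,"hand":0.2}]'|sed -n '2p;4p'; python3 -m inch '[{"ax":0,"ay":0,"az":0,"x":0,"y":1,"z":0,"hand":0.2},{"ax":0,"ay":0,"az":0,"x":0,"y":0,"z":0,"hand":0.2}]'|sed -n '2p;4p'
```

```text
eef_pos: [0.4519, -0.1491, -0.0252]
contact_force: [0.2, -1.1, -1.4]
eef_pos: [0.452, -0.1491, -0.026]
contact_force: [-1.2, 0.1, 1.7]
```

```bash
python3 -m inch '[{"ax":0,"ay":0,"az":0,"x":0,"y":0,"z":0,"hand":-0.3},{"ax":0,"ay":0,"az":0,"x":0,"y":0,"z":0,"hand":-0.3},{"ax":0,"ay":0,"az":0,"x":0,"y":0,"z":0,"hand":-0.3},{"ax":0,"ay":0,"az":0,"x":0,"y":-1,"z":0,"hand":-0.3},{"ax":0,"ay":0,"az":0,"x":0,"y":0,"z":14,"hand":-0.3}]'; python3 -m inch '[{"ax":0,"ay":0,"az":0,"x":0,"y":0,"z":14,"hand":-0.3},{"ax":0,"ay":0,"az":0,"x":0,"y":0,"z":0,"hand":-0.3},{"ax":0,"ay":0,"az":0,"x":0,"y":0,"z":0,"hand":0.2},{"ax":0,"ay":0,"az":0,"x":0,"y":0,"z":0,"hand":0.2},{"ax":0,"ay":0,"az":0,"x":0,"y":0,"z":0,"hand":0.2}]' 70;  python3 -m inch '[{"ax":0,"ay":0,"az":0,"x":0,"y":0,"z":0,"hand":0.2},{"ax":0,"ay":0,"az":0,"x":0,"y":-8,"z":0,"hand":0.2},{"ax":0,"ay":0,"az":0,"x":0,"y":-10,"z":0,"hand":0.2},{"ax":0,"ay":0,"az":0,"x":0,"y":-10,"z":0,"hand":0.2},{"ax":0,"ay":0,"az":0,"x":0,"y":0,"z":0,"hand":0.2}]' 
python3 - <<'E'
from h import *
T=tool();print("yaw",np.arctan2(T[1,0],T[0,0]),T[:3,3],T[:3,1])
def red(img):
    h=cv2.cvtColor(img,cv2.COLOR_RGB2HSV)
    m=((h[...,0]<8)|(h[...,0]>172))&(h[...,1]>130)&(h[...,2]>70)
    m=cv2.morphologyEx(m.astype(np.uint8),cv2.MORPH_CLOSE,np.ones((9,9)))
    for k in cv2.findContours(m,0,1)[0]:
        if cv2.contourArea(k)>40: print(cv2.contourArea(k),cv2.boxPoints(cv2.minAreaRect(k)).round(1).tolist())
for n in("side","scene"): print(n);red(read_camera(n)["img"])
print("w");w=wrist("w9");red(w["img"])
E
```

```text
time: 16.15
eef_pos: [0.4431, -0.1422, -0.0243]
tcp_rot: [0.636, 0.313, -0.311, -0.633]
contact_force: [-0.3, -0.3, -0.7]
opening: 0.647
time: 16.57
eef_pos: [0.4306, -0.1326, -0.025]
tcp_rot: [0.635, 0.313, -0.312, -0.634]
contact_force: [-0.1, 1.0, 2.1]
opening: 0.509
time: 16.98
eef_pos: [0.4316, -0.133, 0.0052]
tcp_rot: [0.636, 0.313, -0.311, -0.633]
contact_force: [0.5, 0.2, 0.2]
opening: 0.51
yaw 0.9151036396268861 [ 0.43160087 -0.1330295   0.00523227] [ 0.00440777 -0.00255164 -0.99998703]
side
158.0 [[272.20001220703125, 181.5], [276.20001220703125, 173.89999389648438], [306.6000061035156, 189.8000030517578], [302.70001220703125, 197.39999389648438]]
scene
133.0 [[237.3000030517578, 237.1999969482422], [248.39999389648438, 234.39999389648438], [252.1999969482422, 249.6999969482422], [241.10000610351562, 252.5]]
438.5 [[256.6000061035156, 233.0], [296.20001220703125, 223.5], [299.8999938964844, 238.6999969482422], [260.29998779296875, 248.1999969482422]]
163.0 [[286.5, 217.39999389648438], [290.0, 201.8000030517578], [326.3999938964844, 210.10000610351562], [322.8999938964844, 225.6999969482422]]
w
9909.0 [[199.0, 192.0], [309.0, 192.0], [309.0, 344.0], [199.0, 344.0]]
```

```bash
python3 - <<'E'
from h import *
S=read_camera("scene");D=read_camera("side");T=tool()
u=np.array([.794,-.608]);y=np.array([.608,.794])
rel=lambda p:(round(p[:2]@u,4),round(p[:2]@y,4))
p,g=tri(ray(S,298.05,231.1),ray(D,274.2,177.7));print("front two-view",p,g,rel(p))
for z in(.035,.039):
    f=onz(S,298.05,231.1,z);b=onz(S,239.2,244.9,z);print(z,"front",rel(f),"back",rel(b),"len",np.linalg.norm(f-b))
print("tcp",rel(T[:3,3]))
f=onz(D,274.2,177.7,.039);print("side front",rel(f))
print("rack 2view front mid",rel(np.array([.6062,-.1458])))
E
```

```text
front two-view [ 0.52494005 -0.20220621  0.03506085] 0.002888420073620459 (np.float64(0.5397), np.float64(0.1586))
0.035 front (np.float64(0.5382), np.float64(0.1574)) back (np.float64(0.3914), np.float64(0.1554)) len 0.146817816319646
0.039 front (np.float64(0.5361), np.float64(0.1529)) back (np.float64(0.3904), np.float64(0.151)) len 0.145716120883211
tcp (np.float64(0.421), np.float64(0.1564))
side front (np.float64(0.5374), np.float64(0.1626))
rack 2view front mid (np.float64(0.57), np.float64(0.2528))
```

The plate is held level, and its measured lateral offset agrees with the TCP. Now I'll line up with the slot: 95 mm sideways, 6 mm down, then the first part of the insertion.

```bash
python3 -m inch '[{"ax":0,"ay":0,"az":0,"x":25,"y":0,"z":0,"hand":0.2},{"ax":0,"ay":0,"az":0,"x":30,"y":0,"z":0,"hand":0.2},{"ax":0,"ay":0,"az":0,"x":25,"y":0,"z":0,"hand":0.2},{"ax":0,"ay":0,"az":0,"x":15,"y":6,"z":0,"hand":0.2},{"ax":0,"ay":0,"az":0,"x":0,"y":0,"z":0,"hand":0.2}]' 70; python3 -m inch '[{"ax":0,"ay":0,"az":0,"x":0,"y":0,"z":-10,"hand":0.2},{"ax":0,"ay":0,"az":0,"x":0,"y":0,"z":-15,"hand":0.2},{"ax":0,"ay":0,"az":0,"x":0,"y":0,"z":0,"hand":0.2},{"ax":0,"ay":0,"az":0,"x":0,"y":0,"z":0,"hand":0.2}]'; python3 - <<'E'
from h import *
S=read_camera("scene");D=read_camera("side");T=tool()
u=np.array([.794,-.608]);y=np.array([.608,.794])
print("tcp",T[:2,3]@u,T[:2,3]@y,T[2,3],"yaw",np.arctan2(T[1,0],T[0,0]))
cv2.imwrite("pics/s10.png",S["img"][:,:,::-1]);cv2.imwrite("pics/d10.png",D["img"][:,:,::-1])
# front face rack edge & plate in scene, side: red masks
for n,c in(("scene",S),("side",D)):
    h=cv2.cvtColor(c["img"],cv2.COLOR_RGB2HSV)
    m=(((h[...,0]<8)|(h[...,0]>172))&(h[...,1]>130)&(h[...,2]>60)).astype(np.uint8)
    for k in cv2.findContours(m,0,1)[0]:
        if cv2.contourArea(k)>15: print(n,cv2.contourArea(k),cv2.boxPoints(cv2.minAreaRect(k)).round(1).tolist())
E
```

```text
time: 17.65
eef_pos: [0.4881, -0.0547, -0.0043]
tcp_rot: [-0.634, -0.313, 0.313, 0.634]
contact_force: [-1.6, -0.2, -1.0]
opening: 0.508
time: 17.98
eef_pos: [0.5076, -0.0732, -0.0033]
tcp_rot: [0.635, 0.312, -0.312, -0.635]
contact_force: [0.7, -0.6, 0.1]
opening: 0.509
tcp 0.4461322090342755 0.2505685184357477 -0.003665471840575779 yaw 0.9138216253127502
scene 19.5 [[315.0, 219.0], [323.0, 219.0], [323.0, 224.0], [315.0, 224.0]]
scene 100.5 [[238.0, 227.0], [238.0, 213.0], [248.0, 213.0], [248.0, 227.0]]
scene 39.0 [[305.6000061035156, 214.10000610351562], [325.8999938964844, 209.6999969482422], [326.5, 212.5], [306.20001220703125, 216.8000030517578]]
scene 238.5 [[256.0, 204.39999389648438], [298.6000061035156, 200.10000610351562], [300.6000061035156, 219.89999389648438], [258.0, 224.1999969482422]]
scene 18.5 [[218.6999969482422, 159.39999389648438], [232.0, 157.0], [232.39999389648438, 159.3000030517578], [219.10000610351562, 161.6999969482422]]
side 42.5 [[273.0, 201.6999969482422], [278.6000061035156, 194.1999969482422], [285.0, 199.0], [279.3999938964844, 206.5]]
side 57.5 [[250.3000030517578, 187.8000030517578], [258.0, 182.0], [269.29998779296875, 197.0], [261.6000061035156, 202.8000030517578]]
```

```bash
python3 -m inch '[{"ax":0,"ay":-0.004,"az":0,"x":1,"y":-2.5,"z":0,"hand":0.2},{"ax":0,"ay":0,"az":0,"x":0,"y":0,"z":-7,"hand":0.2},{"ax":0,"ay":0,"az":0,"x":0,"y":0,"z":-7,"hand":0.2},{"ax":0,"ay":0,"az":0,"x":0,"y":0,"z":-6,"hand":0.2},{"ax":0,"ay":0,"az":0,"x":0,"y":0,"z":0,"hand":0.2}]'; python3 -m inch '[{"ax":0,"ay":0,"az":0,"x":0,"y":0,"z":-4,"hand":0.2},{"ax":0,"ay":0,"az":0,"x":0,"y":0,"z":-4,"hand":0.2},{"ax":0,"ay":0,"az":0,"x":0,"y":0,"z":0,"hand":0.2}]'
```

```text
time: 18.5
eef_pos: [0.5256, -0.0843, -0.0003]
tcp_rot: [0.634, 0.314, -0.313, -0.633]
contact_force: [-0.5, 0.9, -0.6]
opening: 0.511
time: 18.75
eef_pos: [0.531, -0.0886, -0.0007]
tcp_rot: [0.634, 0.314, -0.313, -0.634]
contact_force: [0.1, 1.0, -1.3]
opening: 0.512
```

The plate front is about 14 mm past the mouth with no contact force. Continuing.

```bash
python3 -m inch '[{"ax":0,"ay":0,"az":0,"x":0,"y":0,"z":-8,"hand":0.2},{"ax":0,"ay":0,"az":0,"x":0,"y":0,"z":-8,"hand":0.2},{"ax":0,"ay":0,"az":0,"x":0,"y":0,"z":-8,"hand":0.2},{"ax":0,"ay":0,"az":0,"x":0,"y":0,"z":-8,"hand":0.2},{"ax":0,"ay":0,"az":0,"x":0,"y":0,"z":0,"hand":0.2}]'; python3 -m inch '[{"ax":0,"ay":0,"az":0,"x":0,"y":1,"z":-6,"hand":0.2},{"ax":0,"ay":0,"az":0,"x":0,"y":1,"z":-6,"hand":0.2},{"ax":0,"ay":0,"az":0,"x":0,"y":0.5,"z":-6,"hand":0.2},{"ax":0,"ay":0,"az":0,"x":0,"y":0,"z":-4,"hand":0.2},{"ax":0,"ay":0,"az":0,"x":0,"y":0,"z":0,"hand":0.2}]'
```

```text
time: 19.17
eef_pos: [0.5577, -0.1089, -0.0003]
tcp_rot: [0.635, 0.314, -0.313, -0.633]
contact_force: [0.7, -0.9, -1.2]
opening: 0.512
time: 19.58
eef_pos: [0.5741, -0.1215, -0.0033]
tcp_rot: [0.634, 0.314, -0.313, -0.634]
contact_force: [-0.1, 0.4, -1.0]
opening: 0.515
```

```bash
python3 -m inch '[{"ax":0,"ay":0,"az":0,"x":0,"y":0,"z":-3,"hand":0.2},{"ax":0,"ay":0,"az":0,"x":0,"y":0,"z":-3,"hand":0.2},{"ax":0,"ay":0,"az":0,"x":0,"y":0,"z":0,"hand":0.2}]'|sed -n '2p;4p'; python3 -m inch '[{"ax":0,"ay":0,"az":0,"x":0,"y":0,"z":-2,"hand":0.2},{"ax":0,"ay":0,"az":0,"x":0,"y":0,"z":0,"hand":0.2}]'|sed -n '2p;4p';python3 -m inch '[{"ax":0,"ay":0,"az":0,"x":0,"y":0,"z":-2,"hand":0.2},{"ax":0,"ay":0,"az":0,"x":0,"y":0,"z":0,"hand":0.2}]'|sed -n '2p;4p'
```

```text
eef_pos: [0.5784, -0.1248, -0.0032]
contact_force: [0.6, -1.1, -1.5]
eef_pos: [0.5798, -0.1258, -0.0033]
contact_force: [0.3, -0.2, -1.5]
eef_pos: [0.5814, -0.1271, -0.0033]
contact_force: [-0.9, 0.1, -1.3]
```

```bash
python3 -m inch '[{"ax":0,"ay":0,"az":0,"x":0,"y":0,"z":-2,"hand":0.2},{"ax":0,"ay":0,"az":0,"x":0,"y":0,"z":0,"hand":0.2}]'|sed -n '2p;4p'; python3 -m inch '[{"ax":0,"ay":0,"az":0,"x":0,"y":0,"z":-1.5,"hand":0.2},{"ax":0,"ay":0,"az":0,"x":0,"y":0,"z":0,"hand":0.2}]'|sed -n '2p;4p'
```

```text
eef_pos: [0.5831, -0.1283, -0.0033]
contact_force: [0.0, 0.0, -1.3]
eef_pos: [0.5831, -0.1284, -0.0038]
contact_force: [-2.2, 2.2, -0.1]
```

```bash
python3 -m inch '[{"ax":0,"ay":0,"az":0,"x":0,"y":0,"z":-1.5,"hand":0.2},{"ax":0,"ay":0,"az":0,"x":0,"y":0,"z":0,"hand":0.2}]'|sed -n '2p;4p'
```

```text
eef_pos: [0.583, -0.1284, -0.0044]
contact_force: [-4.6, 4.3, 0.2]
```

Back stop reached at u = 0.541, exactly as predicted, with about 6 N of pushback. Lowering gently onto the slot floor, then releasing.

```bash
python3 -m inch '[{"ax":0,"ay":0,"az":0,"x":0,"y":1,"z":0,"hand":0.2},{"ax":0,"ay":0,"az":0,"x":0,"y":0,"z":0,"hand":0.2}]'|sed -n '2p;4p'; python3 -m inch '[{"ax":0,"ay":0,"az":0,"x":0,"y":0,"z":0,"hand":0.05},{"ax":0,"ay":0,"az":0,"x":0,"y":0,"z":0,"hand":-0.1},{"ax":0,"ay":0,"az":0,"x":0,"y":0,"z":0,"hand":-0.3},{"ax":0,"ay":0,"az":0,"x":0,"y":0,"z":0,"hand":-0.3}]'; python3 -m inch '[{"ax":0,"ay":0,"az":0,"x":0,"y":-2,"z":5,"hand":-0.3},{"ax":0,"ay":0,"az":0,"x":0,"y":0,"z":15,"hand":-0.3},{"ax":0,"ay":0,"az":0,"x":0,"y":0,"z":25,"hand":-0.3},{"ax":0,"ay":0,"az":0,"x":0,"y":0,"z":30,"hand":-0.3},{"ax":0,"ay":0,"az":0,"x":0,"y":-15,"z":15,"hand":-0.3}]';  python3 -m inch '[{"ax":0,"ay":0,"az":0,"x":0,"y":-35,"z":0,"hand":-0.3},{"ax":0,"ay":0,"az":0,"x":0,"y":-35,"z":0,"hand":-0.3},{"ax":0,"ay":0,"az":0,"x":0,"y":-35,"z":0,"hand":-0.3},{"ax":0,"ay":0,"az":0,"x":0,"y":0,"z":0,"hand":-0.3},{"ax":0,"ay":0,"az":0,"x":0,"y":0,"z":0,"hand":-0.3}]'
python3 - <<'E'
from h import *
S=read_camera("scene");D=read_camera("side");w=wrist("w11")
u=np.array([.794,-.608]);y=np.array([.608,.794])
cv2.imwrite("pics/s11.png",S["img"][:,:,::-1]);cv2.imwrite("pics/d11.png",D["img"][:,:,::-1])
M={}
for n,c in(("scene",S),("side",D),("wrist",w)):
    h=cv2.cvtColor(c["img"],cv2.COLOR_RGB2HSV)
    m=(((h[...,0]<8)|(h[...,0]>172))&(h[...,1]>130)&(h[...,2]>60)).astype(np.uint8)
    m=cv2.morphologyEx(m,cv2.MORPH_CLOSE,np.ones((3,3)))
    for k in cv2.findContours(m,0,1)[0]:
        if cv2.contourArea(k)>40:
            b=cv2.boxPoints(cv2.minAreaRect(k));P=[onz(c,*q,.028)[:2] for q in b]
            print(n,cv2.contourArea(k),b.round(1).tolist(),[(round(p@u,3),round(p@y,3)) for p in P])
E
```

```text
eef_pos: [0.583, -0.1283, -0.0053]
contact_force: [-4.4, 4.0, 0.8]
time: 21.17
eef_pos: [0.5862, -0.1306, -0.0037]
tcp_rot: [0.635, 0.314, -0.313, -0.633]
contact_force: [0.9, -0.8, 0.5]
opening: 0.654
time: 21.58
eef_pos: [0.5085, -0.073, 0.0096]
tcp_rot: [-0.632, -0.312, 0.316, 0.636]
contact_force: [-0.5, 0.4, -1.0]
opening: 0.648
time: 22.0
eef_pos: [0.5158, -0.0761, 0.1213]
tcp_rot: [0.636, 0.316, -0.312, -0.632]
contact_force: [0.2, -0.2, -0.2]
opening: 0.649
scene 190.0 [[271.0, 208.39999389648438], [294.0, 199.5], [301.70001220703125, 219.3000030517578], [278.70001220703125, 228.3000030517578]] [(np.float64(0.512), np.float64(0.277)), (np.float64(0.586), np.float64(0.296)), (np.float64(0.569), np.float64(0.206)), (np.float64(0.501), np.float64(0.191))]
side 61.0 [[250.89999389648438, 190.10000610351562], [258.0, 182.0], [266.5, 189.39999389648438], [259.3999938964844, 197.60000610351562]] [(np.float64(0.551), np.float64(0.279)), (np.float64(0.574), np.float64(0.219)), (np.float64(0.511), np.float64(0.234)), (np.float64(0.491), np.float64(0.292))]
wrist 78.5 [[181.0, 349.0], [193.5, 336.5], [199.0, 342.0], [186.5, 354.5]] [(np.float64(0.603), np.float64(0.187)), (np.float64(0.589), np.float64(0.198)), (np.float64(0.595), np.float64(0.203)), (np.float64(0.608), np.float64(0.191))]
wrist 2632.0 [[214.10000610351562, 253.3000030517578], [290.1000061035156, 252.3000030517578], [291.0, 323.0], [215.0, 324.0]] [(np.float64(0.509), np.float64(0.219)), (np.float64(0.508), np.float64(0.281)), (np.float64(0.575), np.float64(0.284)), (np.float64(0.577), np.float64(0.218))]
```

The outer end sits at u = 0.509, so it sticks out about 62 mm, meaning it's home. My picture views are used up, so the last checks are numeric: bystanders, the right plates and the lid.

```bash
python3 - <<'E'
import cv2,numpy as np
def diff(a,b):
    d=cv2.absdiff(cv2.imread(a),cv2.imread(b)).max(2);m=cv2.morphologyEx((d>45).astype(np.uint8),cv2.MORPH_OPEN,np.ones((2,2)))
    m=cv2.dilate(m,np.ones((5,5)))
    print(a,b,[cv2.boundingRect(k) for k in cv2.findContours(m,0,2)[0] if cv2.contourArea(k)>50])
diff("pics/scene0.png","pics/s11.png");diff("pics/side0.png","pics/d11.png");diff("pics/d5.png","pics/d11.png")
from h import *
T=tool();w=dict(np.load("pics/w11.npz"));S=read_camera("scene");s=get_state();print(s["time"],s["contact_force"],s["dq"].round(3))
E
```

```text
pics/scene0.png pics/s11.png [(89, 364, 10, 15), (71, 363, 12, 21), (53, 274, 48, 46), (171, 267, 10, 8), (37, 258, 13, 23), (182, 257, 20, 13), (0, 251, 51, 77), (1, 243, 15, 7), (0, 141, 27, 90), (34, 0, 269, 259)]
pics/side0.png pics/d11.png [(350, 368, 14, 10), (432, 236, 21, 29), (378, 230, 25, 31), (223, 211, 119, 83), (274, 199, 17, 10), (212, 180, 58, 61), (278, 159, 7, 11), (406, 158, 17, 53), (445, 146, 38, 85), (413, 58, 7, 29), (415, 48, 30, 102), (474, 0, 38, 141), (475, 0, 8, 13), (197, 0, 263, 172)]
pics/d5.png pics/d11.png [(348, 343, 19, 34), (235, 246, 109, 45), (432, 232, 57, 36), (376, 227, 56, 35), (268, 198, 73, 36), (251, 183, 19, 20), (256, 47, 92, 136), (406, 36, 106, 195), (344, 0, 168, 67)]
22.2 [-0.32834029 -0.82780272 -1.2428336 ] [-0.     0.009  0.     0.     0.001 -0.001]
```

```bash
python3 - <<'E'
import cv2,numpy as np
def tm(a,b,x,y,w,h):
    A=cv2.imread(a);B=cv2.imread(b);t=A[y:y+h,x:x+w];R=cv2.matchTemplate(B[y-12:y+h+12,x-12:x+w+12],t,cv2.TM_CCOEFF_NORMED);_,v,_,l=cv2.minMaxLoc(R);return round(v,3),(l[0]-12,l[1]-12)
s0,s1,d0,d5,d1=["pics/%s.png"%k for k in("scene0","s11","side0","d5","d11")]
print("tin",tm(s0,s1,262,174,22,18),tm(d0,d1,208,202,22,16))
print("offcut",tm(s0,s1,230,219,26,18),tm(d0,d1,271,198,24,12))
print("glass",tm(s0,s1,340,245,60,70),"chA",tm(s0,s1,265,268,62,40),"chB",tm(s0,s1,352,238,96,32))
print("yellow+blue plates",tm(d5,d1,245,232,40,32),"lid",tm(d5,d1,222,215,30,60))
E
```

```text
tin (0.891, (0, 0)) (0.935, (0, 0))
offcut (0.584, (0, 0)) (0.555, (-2, -8))
glass (0.986, (0, 0)) chA (0.997, (0, 0)) chB (0.998, (0, 0))
yellow+blue plates (0.963, (0, 0)) lid (0.84, (0, 0))
```

The offcut match is poor, probably because the hand hovers over it and shades it. I'll move the hand off and recheck.

```bash
python3 -m inch '[{"ax":0,"ay":0,"az":0,"x":0,"y":-40,"z":0,"hand":-0.3},{"ax":0,"ay":0,"az":0,"x":30,"y":-30,"z":-20,"hand":-0.3},{"ax":0,"ay":0,"az":0,"x":30,"y":-10,"z":-25,"hand":-0.3},{"ax":0,"ay":0,"az":0,"x":30,"y":0,"z":-25,"hand":-0.3},{"ax":0,"ay":0,"az":0,"x":30,"y":0,"z":-25,"hand":-0.3}]' >/dev/null;  python3 -m inch '[{"ax":0,"ay":0,"az":0,"x":20,"y":0,"z":-25,"hand":-0.3},{"ax":0,"ay":0,"az":0,"x":0,"y":0,"z":-25,"hand":-0.3},{"ax":0,"ay":0,"az":0,"x":0,"y":0,"z":0,"hand":-0.3},{"ax":0,"ay":0,"az":0,"x":0,"y":0,"z":0,"hand":-0.3},{"ax":0,"ay":0,"az":0,"x":0,"y":0,"z":0,"hand":-0.3}]'
python3 - <<'E'
from h import *
S=read_camera("scene");D=read_camera("side")
cv2.imwrite("pics/s12.png",S["img"][:,:,::-1]);cv2.imwrite("pics/d12.png",D["img"][:,:,::-1])
def tm(a,b,x,y,w,h):
    A=cv2.cvtColor(cv2.imread(a),6);B=cv2.cvtColor(cv2.imread(b),6);t=A[y:y+h,x:x+w];R=cv2.matchTemplate(B[y-12:y+h+12,x-12:x+w+12],t,cv2.TM_CCOEFF_NORMED);_,v,_,l=cv2.minMaxLoc(R);return round(v,3),(l[0]-12,l[1]-12)
s0,s1,d0,d1=["pics/%s.png"%k for k in("scene0","s12","side0","d12")]
print("offcut",tm(s0,s1,230,219,26,18),tm(d0,d1,271,198,24,12),"tin",tm(s0,s1,262,174,22,18))
for n in(s0,s1):
    i=cv2.imread(n)[215:242,225:262];g=i.astype(int);m=((g[...,2]-g[...,0]>25)&(g[...,2]>120)).astype(np.uint8)
    for k in cv2.findContours(m,0,2)[0]:
        if cv2.contourArea(k)>15:print(n,cv2.boundingRect(k),cv2.contourArea(k))
E
```

```text
time: 23.03
eef_pos: [0.7088, -0.0531, 0.1921]
tcp_rot: [-0.633, -0.312, 0.315, 0.635]
contact_force: [-0.0, 0.7, -0.0]
opening: 0.649
offcut (0.959, (0, 0)) (0.978, (0, 0)) tin (0.885, (0, 0))
pics/scene0.png (8, 6, 22, 13) 116.5
pics/s12.png (8, 6, 22, 14) 137.0
```

The offcut has not moved either. Handing in.

```bash
python3 -c "
from plant import *
sign_off()"
```

```text
the job is handed in; nothing more can be done
```

The job is done and handed in at about 23 s. Red was the wrong plate: the case tags are yellow and blue, and the spare tag on the rack is red.

**What I did:** I opened the lid by its bar until it stood upright. I took the red plate out of the +y recess and set it briefly on free bench to regrip it near its end. I then slid it level into the red (lowest) slot, lowered it about 1 mm, released it and backed away.

**Last checks:**
- **Plate in the slot:** It met the back stop where predicted, with about 6 N of pushback. Afterwards it sticks out about 62 mm, against 60 mm expected.
- **Lid:** The bar stands over the hinge to within about 2 mm, so the lid is upright. It had not visibly moved by the end, though that image match was weaker (0.84) because of shading.
- **Right plates and bystanders:** Yellow, blue, the glass, chisels, tin and offcut all matched their earlier images with no shift.
- **Contact force:** It read about zero with the arm clear.

**Disagreements and slips:**
- **Fingertips:** They stood about 26–38 mm further back than the text says. My first grasp of the bar closed on nothing, so I corrected it by image and by touch.
- **Rack position:** My estimates of its sideways position differed by about 3 mm between views. I averaged them, and the plate went in without touching the sides.
- **Carry:** One move used a wrong sign and ended nearer the robot than planned; nothing was touched.
- **Offcut:** The first check failed because the hand shaded it. It passed once the hand was moved away.
- **Final pictures:** I had used all 12 picture views, so the last checks were numeric only.

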